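Stack the tea tins under the lamp for a photo

ROBOT

A 6-joint arm with a two-finger parallel gripper is mounted at the origin on the work surface. World frame = base frame: x ahead of the robot, y to its left, z up, the work surface at z = 0. Lengths are in m, angles in rad, forces in N, time in s.
With the tool pointing down it reaches from about 0.4 to 0.825 m from the base axis. Payload 7 kg.
Tool frame: the origin (TCP) lies between the finger pads; the fingertips stand 11 mm ahead of it and the grasp point (between the pads) lies 8 mm behind it (arm.tips_ahead is the distance from the TCP to the fingertips, in m); z points along the fingers, x is the direction in which the jaws open and shut, and the axes are right-handed (so a half turn about z gives the same grasp; the last joint's range is limited). The gripper opens to 88 mm and grips with 3 to 60 N. Pads are 19 mm wide; open, the fingers measure 130 mm over their backs; the gripper's body (78 mm by 193 mm) begins 47 mm behind the grasp point.
Start: joints at [-1.014, 0.359, 0.012, 0, -1.224, -0.288], TCP at [0.179, -0.651, 0.238] pointing down, gripper open.
Joint ranges: [-3.07, 3.07], [-1.43, 2.12], [-1.02, 1.25], [-3.03, 1.67], [-3.05, -0], [-3.03, 3.03]. Speed limits (rad/s): [2.39, 2.39, 3.01, 3.14, 3.14, 3.14].

INTERFACE

Orientations are given as [roll, pitch, yaw] about the fixed x, y, z axes, in that order (R = Rz(yaw) Ry(pitch) Rx(roll)).
In Python, from station import arm, optics, finder gives the robot as it stands. The module is installed in compiled form; this text tells all that it offers.
- The arm moves only by the tool apply_moves, never from a script. Its argument "increments" is one flat list of numbers, 6 for each row, row after row: the shift along the world's x, y, z in m, then the turn, a rotation vector about the world's x, y, z in rad. In form: [tx, ty, tz, rx, ry, rz, tx, ty, tz, rx, ry, rz, ...]. A call has 1 to 20 rows; each row shifts and turns the pose as measured when the row begins; what a row does not reach is not made up. A row lasts 1/12 s, in which the tool goes at most 41.7 mm and 7.16 degrees, less where a joint would pass 70% of its speed; a pose out of reach is approached as far as the arm can. A call with a gripper value outside its range is refused whole. "hand" is the closure, from 0 (fully open) to 1 (shut), set as the call begins (left out, the last holds). The fingers move at their own pace and stop on an object; "force" is the grip in N (left out, the last holds). Time passes only in rows, so rows that do not move let the fingers close. It gives the time, the measured TCP pose, the force and the opening at its end, in the units of the state.
- arm.get_state(): the state, without advancing time (a new reading comes with each control period).
- optics.grab_frame(name): name is "scene" or "side" or "wrist"; returns the picture (400x640x3 uint8, red, green, blue); there is no depth.
- optics.camera_model(name): a dict with "fx", "fy", "cx", "cy" (pixels), "world_to_cam" (4x4, takes a point from world to camera coordinates); the wrist camera has in their place "T_tool_cam" (4x4, takes a point from camera to tool coordinates, whose origin is the TCP and whose axes are the tool frame's). Camera axes: x right, y up, looking along -z (the intrinsics and any distortion apply to the point x, -y, -z); pixel columns grow to the right and rows downward; lengths in m; the calibration is good to about 2 mm. A picture is of the moment at which its call begins: read the wrist's pose just before it. camera_model takes no time and is no camera call.
- arm.job_done(): hands the job in, once; it reports no verdict.
Trained networks look in the newest picture that a camera, given by its name, has taken for a name from the list of things; names that differ only in an ending like _2 or _b are one class to them, and where a whole thing is asked for, a point or a joint stands for the part that bears it (a point fixed in the world has none). Each returns a list of dicts, best first, with "conf" (0 to 1); they miss things now and then, are a little off and sometimes report something else, mostly with a low value. They report only what shows in the picture. A call takes as long as a camera call. They do not tell look-alikes from the thing itself.
- finder.find_in(camera, name): "box" ([left, top, right, bottom] in pixels, round what is visible of it).
- finder.landmark_of(camera, name): "point" ([column, row] in pixels: a listed point, or the origin of a listed thing).
The state is a dict: "t": time; "q": joint angles; "qd": joint speeds; "joint_efforts": joint torques, N m; "eef_pos": TCP position; "ee_rot": TCP orientation; "force": force on the tool from outside, world axes, zero at the start; "moment": the same for the moment, N m; "width": finger opening in m.
Only numpy, scipy, OpenCV 4.12 (cv2) and the standard library are available. Lean on these libraries where they do the work, as an engineer would, in place of code of your own. Each camera call takes 0.05 s, during which the arm holds its last target. There are 200 camera calls.

TASK

Set up the tea tins for a photo: first swing the lamp well aside, its head a few centimetres or more clear of the wooden riser board, then stack all the square tins that are there into one column squarely in the middle of the board, from the widest at the bottom to the narrowest on top, lying flat (either face up), their sides in line with the board's edges. With the column standing and the lamp still aside, finish by swinging the lamp back so that its head is centred over the column, and let go. Leave the cup, mold, strainer and rolling pin where they are.

Things in the scene. Friction and masses are not known exactly. Their poses are not given: they have to be found in the camera images.
- riser_top (a point): Centre of the upper face of the square wooden riser board, 90 x 90 x 8 mm, fixed flat on the table in front of the lamp; its x and y axes run parallel to the board's edges, z up.
- lamp_pivot (a point): Point on the upright axis of the lamp's fixed post (a round dark foot 110 mm across, post 16 mm thick), 235 mm above the table. The lamp arm turns level about this axis; foot and post do not move.
- lamp_grip (a point): Middle of the black upright round handle (22 mm thick, its free part 50 mm tall, about 250 to 299 mm above the table) that stands on top of the white lamp head; it lies 200 mm from the pivot axis, exactly above the centre of the head. The head is a round disc 74 mm across, 219 to 249 mm above the table, on a flat arm 14 mm wide and 12 mm tall centred 235 mm above the table. The point's x axis points from the head to the post, z up.
- lamp_arm (a joint): Turn of the lamp arm about the upright post, rad, counter-clockwise from above positive, stops at -1.2 and 1.2. Held by friction (about 0.3 N m, so about 1.5 N sideways at the handle moves it); it stays where it is let go.
- tin66_c (a point): Centre (half-way up) of a closed square metal tin with 66 x 66 mm footprint and 28 mm tall, plain steel with a seam half-way up, alike both ways up (it may stand either way up), about 182 g, standing on the table; x and y axes parallel to its sides, z up. May be absent (None).
- tin60_c (a point): Centre (half-way up) of a closed square metal tin with 60 x 60 mm footprint and 28 mm tall, plain steel with a seam half-way up, alike both ways up (it may stand either way up), about 150 g, standing on the table; x and y axes parallel to its sides, z up. May be absent (None).
- tin54_c (a point): Centre (half-way up) of a closed square metal tin with 54 x 54 mm footprint and 28 mm tall, plain steel with a seam half-way up, alike both ways up (it may stand either way up), about 122 g, standing on the table; x and y axes parallel to its sides, z up. May be absent (None).
- tin48_c (a point): Centre (half-way up) of a closed square metal tin with 48 x 48 mm footprint and 28 mm tall, plain steel with a seam half-way up, alike both ways up (it may stand either way up), about 96 g, standing on the table; x and y axes parallel to its sides, z up. May be absent (None).
- tin42_c (a point): Centre (half-way up) of a closed square metal tin with 42 x 42 mm footprint and 28 mm tall, plain steel with a seam half-way up, alike both ways up (it may stand either way up), about 73 g, standing on the table; x and y axes parallel to its sides, z up. May be absent (None).
- teacup: White porcelain teacup without handle, mouth 76 mm, 60 mm tall; origin at the centre of its underside. Leave alone.
- mold: Green plastic mold, a 62 mm square block 28 mm tall with a 50 mm grip on its +x side (ends 75 mm from the origin); origin under the middle of the block. Leave alone.
- strainer: Small stainless strainer, bowl 90 mm across and 40 mm tall with a thin handle to +y ending 134 mm from the origin; origin under the middle of the bowl. Leave alone.
- rolling_pin: Stout wooden rolling pin lying along its x axis, 300 mm long, 44 mm thick; origin on its underside at mid-length. Leave alone.
- chopstick_rack: Wooden slotted rack 190 x 60 mm, 106 mm tall, with three chopstick pairs standing 222 mm high; fixed; origin under its centre, long side along x.
- thermos: Steel thermos flask 76 mm thick, 220 mm tall; fixed; origin under its centre.
- jar: Glass jar 72 mm thick, 100 mm tall; fixed; origin under its centre.
Mind the look-alikes: they are no part of the job. Leave any green or orange look-alike of the part that bears tin48_c alone.

How it is judged:
By the outcome, as a careful person would: the job done as asked, in the order asked, and still so for the second after the job is handed in, with the robot touching nothing.
Of tin66, tin60, tin54, tin48, tin42 only 3 to 5 are there at a start; the rules pass over those that are not, and their reading is None.
At some moment in a run one of tin66, tin60, tin54, tin48, tin42 may be knocked a few centimetres aside while the robot is not near it.
Once in a run the grip may slacken for a moment while it holds something.
It also fails if it takes over 210 s, if anything falls off the work surface, if the arm or the gripper's body presses on something with over 40 N, if the wrist force passes 120 N, or if a joint passes its speed limit or range.

## Working session

There is one attempt and no reset: what is moved stays moved. The work goes in short steps, Python scripts to look and compute and a tool call to move; the robot and the scene stay as the last step left them, time stands still between calls to the robot, and variables do not carry over. Pictures are saved under pics/ and viewed, about 12 in all and at most 16, crops included, and the job is handed in when it is done.

Besides the shell and the picture viewer there is one more tool, called after ">>>" as name(argument=value, ...), one argument or row to a line, values as JSON. apply_moves: Moves the arm, as the interface text tells. Its arguments: {"type":"object","properties":{"increments":{"type":"array"},"hand":{"type":"number"},"force":{"type":"number"}},"required":["increments"]}

```bash
mkdir -p pics
cat > h.py <<'E'
import numpy as np, cv2
from station import arm, optics, finder
from scipy.spatial.transform import Rotation as R
def cam(name):
    m=optics.camera_model(name)
    if 'world_to_cam' in m: W=np.array(m['world_to_cam'])
    else:
        s=arm.get_state(); T=np.eye(4); T[:3,3]=s['eef_pos']; T[:3,:3]=R.from_euler('xyz',s['ee_rot']).as_matrix()
        W=np.linalg.inv(T@np.array(m['T_tool_cam']))
    return m,W
def ray(c,px,z):
    m,W=c; d=np.array([(px[0]-m['cx'])/m['fx'],-(px[1]-m['cy'])/m['fy'],-1.])
    Wi=np.linalg.inv(W); o=Wi[:3,3]; v=Wi[:3,:3]@d
    return o+v*(z-o[2])/v[2]
def proj(c,p):
    m,W=c; q=W@np.append(p,1); return np.array([m['cx']-m['fx']*q[0]/q[2], m['cy']+m['fy']*q[1]/q[2]])
def grab(name,fn=None,crop=None,scale=1):
    c=cam(name); im=optics.grab_frame(name)
    if fn:
        o=im[...,::-1]
        if crop: o=o[crop[1]:crop[3],crop[0]:crop[2]]
        cv2.imwrite('pics/'+fn,cv2.resize(o,None,fx=scale,fy=scale))
    return c,im
E
python3 - <<'E'
from h import *
print(arm.get_state())
for n in ['scene','side']:
    c,im=grab(n,n+'1.png'); m=c[0]
    print(n,{k:v for k,v in m.items() if k!='world_to_cam'},np.linalg.inv(c[1]).round(3).tolist())
    for k,z in dict(riser_top=.008,lamp_pivot=.235,lamp_grip=.275,tin66_c=.014,tin60_c=.014,tin54_c=.014,tin48_c=.014,tin42_c=.014).items():
        for d in finder.landmark_of(n,k)[:3]:
            print(k,np.round(d['point'],1),round(d['conf'],2),ray(c,d['point'],z).round(3))
print({k:v for k,v in optics.camera_model('wrist').items()})
print(arm.get_state()['t'])
E
```

```text
{'t': 0.0, 'q': array([-1.01388975e+00,  3.59389936e-01,  1.10672450e-02, -3.66481547e-04,
       -1.22409051e+00, -2.88134668e-01]), 'qd': array([ 3.40695570e-04,  8.66079963e-04,  6.29080883e-05, -4.69052012e-04,
        2.73882316e-05, -9.35947848e-05]), 'joint_efforts': array([-5.86418191e-04, -5.82717741e+01,  2.93056029e+01,  6.99729234e+00,
        6.87827225e-03, -1.08739914e-04]), 'eef_pos': array([ 0.17912498, -0.65031379,  0.2366214 ]), 'ee_rot': array([-3.14146346e+00, -1.64812547e-03,  1.83944332e+00]), 'force': array([-1.00795551,  0.11773738,  1.5082862 ]), 'moment': array([-0.0215067 ,  0.01624694, -0.02848978]), 'width': 0.08743733680048706}
scene {'fx': 436.6683863682933, 'fy': 436.6683863682933, 'cx': 323.052310775148, 'cy': 190.29781266096222} [[0.292, -0.801, 0.523, 1.302], [0.956, 0.248, -0.155, -0.196], [-0.005, 0.546, 0.838, 1.368], [0.0, 0.0, 0.0, 1.0]]
riser_top [315. 228.] 0.66 [ 0.596 -0.017  0.008]
lamp_pivot [338.4 250.2] 0.93 [ 0.801 -0.004  0.235]
lamp_pivot [322.2 186.3] 0.25 [0.579 0.016 0.235]
lamp_grip [321.2 186.5] 0.61 [0.604 0.005 0.275]
lamp_gr
[... 728 characters left out ...]
5.1 306.4] 0.55 [ 0.555 -0.345  0.014]
tin60_c [306.1 257.6] 0.4 [ 0.446 -0.007  0.014]
tin48_c [310.9 320.9] 0.89 [ 0.308 -0.186  0.014]
tin48_c [338.6 300.7] 0.82 [ 0.416 -0.194  0.014]
tin48_c [337.5 343.2] 0.69 [ 0.32  -0.288  0.014]
{'fx': 304.4705302405482, 'fy': 304.4705302405482, 'cx': 320.78498892754214, 'cy': 197.01983334847634, 'T_tool_cam': array([[ 9.99999710e-01,  1.33586195e-04,  7.49744322e-04,
        -9.21519820e-04],
       [ 3.57779348e-04, -9.51493485e-01, -3.07668687e-01,
        -8.34149125e-02],
       [ 6.72276548e-04,  3.07668866e-01, -9.51493257e-01,
        -1.46853931e-01],
       [ 0.00000000e+00,  0.00000000e+00,  0.00000000e+00,
         1.00000000e+00]])}
0.9
```

View pics/scene1.png

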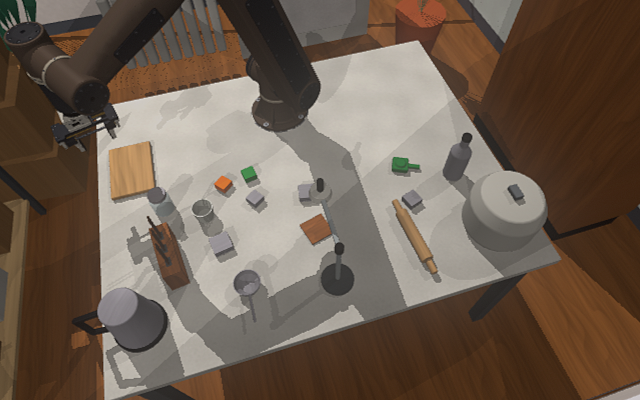

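View pics/side1.png

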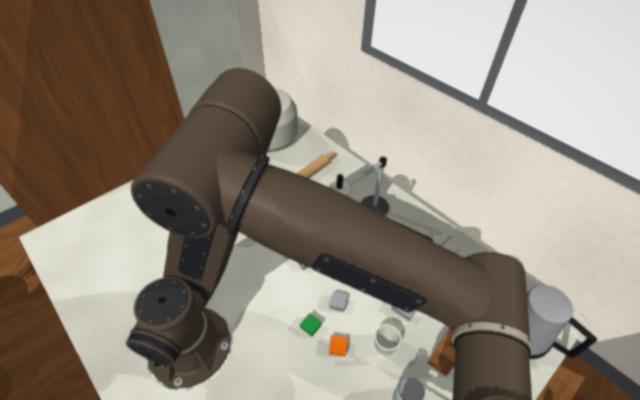

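Four steel tins show: (220,245), (256,199), (305,192) partly under the lamp head, and (412,200). The green (249,174) and orange (223,184) tins and the green mold (402,164) are look-alikes, so I'll leave them alone. The board is at (316,229), the lamp head at (319,190) and the post at (338,250). Next I'll lift and look from near with the wrist camera.

>>> apply_moves(
  increments=[0, 0, 0.04, 0, 0, 0, 0, 0, 0.04, 0, 0, 0, 0, 0, 0.04, 0, 0, 0, 0.02, 0.03, 0.02, 0, 0, -0.02, 0.02, 0.036, 0, 0, 0, -0.02, 0.02, 0.036, 0, 0, 0, -0.02, 0.02, 0.036, 0, 0, 0, -0.02, 0.02, 0.036, 0, 0, 0, -0.02, 0.02, 0.036, 0, 0, 0, -0.02, 0.02, 0.036, 0, 0, 0, -0.02, 0.02, 0.036, 0, 0, 0, -0.02, 0.02, 0.036, 0, 0, 0, -0.02, 0.02, 0.036, 0, 0, 0, -0.02, 0.02, 0.036, 0, 0, 0, -0.02, 0.02, 0.036, 0, 0, 0, -0.02, 0.02, 0.036, 0, 0, 0, -0.02, 0, 0, 0, 0, 0, 0, 0, 0, 0, 0, 0, 0],
)

```text
t: 2.4
eef_pos: [0.4373, -0.1738, 0.3821]
ee_rot: [3.133, -0.006, 1.563]
force: [-0.5, 0.5, -0.2]
width: 0.0878
```

```bash
cat > look.py <<'E'
from h import *
import sys
def look(fn,names=('riser_top','lamp_pivot','lamp_grip','tin66_c','tin60_c','tin54_c','tin48_c','tin42_c'),name='wrist',**k):
    c,im=grab(name,fn,**k); Z=dict(riser_top=.008,lamp_pivot=.235,lamp_grip=.275)
    for n in names:
        for d in finder.landmark_of(name,n)[:5]:
            if d['conf']>.3: print(n,np.round(d['point'],1),round(d['conf'],2),ray(c,d['point'],Z.get(n,.014)).round(3))
    s=arm.get_state(); print(s['t'].__round__(2),s['eef_pos'].round(4),s['ee_rot'].round(3),s['width'],s['force'].round(1))
    return c,im
E
python3 - <<'E'
from look import *
look('w1.png')
E
```

```text
riser_top [407.4 231.7] 0.55 [ 0.596 -0.012  0.008]
tin66_c [228.  217.3] 0.67 [ 0.561 -0.343  0.014]
tin60_c [417.7 149.5] 0.79 [ 0.441 -0.009  0.014]
tin54_c [602.5 230.3] 0.97 [0.595 0.349 0.014]
tin48_c [242.4  73.3] 0.75 [ 0.319 -0.295  0.014]
tin48_c [307.4 134.3] 0.66 [ 0.414 -0.195  0.014]
tin48_c [308.8  57.8] 0.6 [ 0.297 -0.19   0.014]
2.85 [ 0.4362 -0.1765  0.3819] [ 3.133 -0.006  1.557] 0.08788059730538164 [-0.6  0.1 -0.5]
```

View pics/w1.png

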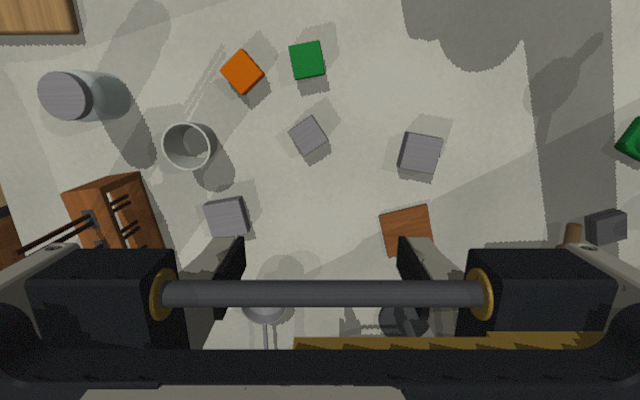

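The wrist view shows tins at (228,217), (308,137), (420,152) and (605,226), green at (307,60), orange at (242,72) and the board at (406,231). I'll check tin sizes from nearer later. The lamp comes first.

>>> apply_moves(
  increments=[0.02, 0.023, 0, 0, 0, 0, 0.02, 0.023, 0, 0, 0, 0, 0.02, 0.023, 0, 0, 0, 0, 0.02, 0.023, 0, 0, 0, 0, 0.02, 0.023, 0, 0, 0, 0, 0.02, 0.023, 0, 0, 0, 0, 0.02, 0.023, 0, 0, 0, 0.01, 0.02, 0.023, 0, 0, 0, 0, 0, 0, 0, 0, 0, 0, 0, 0, 0, 0, 0, 0],
)

```text
t: 3.68
eef_pos: [0.6013, 0.0101, 0.3814]
ee_rot: [3.132, -0.005, 1.554]
force: [0.2, -1.7, 0.6]
width: 0.0876
```

Run:
```python
from look import *
look('w2.png',('lamp_grip','riser_top','lamp_pivot'))
for n in ('scene','side'): look(None,('lamp_grip','riser_top','lamp_pivot'),n)
```

```text
lamp_grip [310.8 192.3] 0.91 [0.597 0.001 0.275]
riser_top [306.7 144.2] 0.57 [ 0.595 -0.013  0.008]
riser_top [474.9 214.1] 0.41 [0.729 0.292 0.008]
lamp_pivot [316.4 339.6] 0.66 [0.795 0.001 0.235]
3.88 [0.6002 0.0088 0.3823] [ 3.131 -0.005  1.552] 0.08773053876179898 [-0.4  0.2  0.3]
lamp_grip [320.6 184.6] 0.7 [0.597 0.005 0.275]
lamp_grip [413.9 235.8] 0.52 [0.839 0.205 0.275]
lamp_grip [450.4 171.8] 0.37 [0.67  0.399 0.275]
riser_top [316.3 227.6] 0.58 [ 0.595 -0.013  0.008]
riser_top [400.  164.4] 0.49 [0.426 0.375 0.008]
lamp_pivot [339.4 248.3] 0.86 [0.797 0.001 0.235]
lamp_pivot [409.8 239.5] 0.47 [0.83  0.203 0.235]
lamp_pivot [221.2 245. ] 0.41 [ 0.687 -0.32   0.235]
4.08 [0.6003 0.0089 0.3828] [ 3.13  -0.005  1.552] 0.08757183428008944 [ 0.3  0.  -0.1]
lamp_grip [338.5 178.4] 0.62 [0.6   0.013 0.275]
riser_top [338.6 236.5] 0.94 [ 0.592 -0.014  0.008]
lamp_pivot [387.4 158.6] 0.63 [ 0.818 -0.003  0.235]
4.28 [0.6005 0.0093 0.3825] [ 3.13  -0.005  1.553] 0.08753672731309471 [0.3 0.9 0.1]
```

View pics/w2.png

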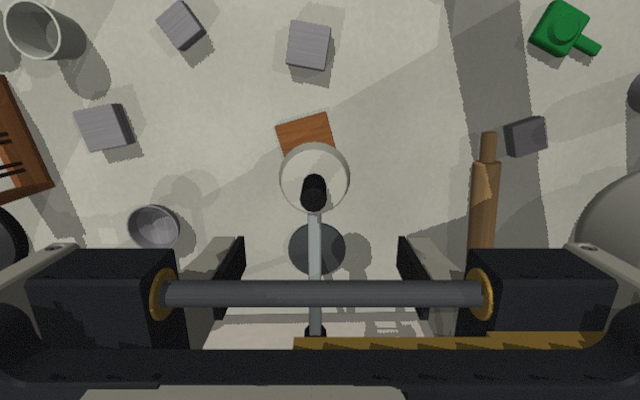

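Lamp handle top is at (313,190) with the white head around it and the arm running to the post at about (316,330). The board shows at (305,132). I'll descend on the handle and grip it.

>>> apply_moves(
  increments=[-0.001, -0.005, -0.02, -0.005, 0.01, 0.01, 0, 0, -0.03, 0, 0, 0.01, 0, 0, -0.03, 0, 0, 0, 0, 0, -0.02, 0, 0, 0, 0, 0, -0.01, 0, 0, 0, 0, 0, 0, 0, 0, 0],
)

```text
t: 4.78
eef_pos: [0.5994, 0.0036, 0.2713]
ee_rot: [3.134, -0.001, 1.574]
force: [-0.0, 0.1, 0.5]
width: 0.0878
```

>>> apply_moves(
  increments=[0, 0, 0, 0, 0, 0, 0, 0, 0, 0, 0, 0, 0, 0, 0, 0, 0, 0, 0, 0, 0, 0, 0, 0, 0, 0, 0, 0, 0, 0, 0, 0, 0, 0, 0, 0, 0, 0, 0, 0, 0, 0, 0, 0, 0, 0, 0, 0],
  hand=1,
  force=15,
)

```text
t: 5.45
eef_pos: [0.6023, 0.0039, 0.2781]
ee_rot: [3.126, -0.002, 1.574]
force: [0.5, -0.9, 0.7]
width: 0.0398
```

>>> apply_moves(
  increments=[0, 0, -0.005, 0, 0.01, 0, 0, 0, 0, 0, 0, 0, 0, 0, 0, 0, 0, 0, 0, 0, 0, 0, 0, 0, 0, 0, 0, 0, 0, 0],
)

```text
t: 5.87
eef_pos: [0.6024, 0.004, 0.2733]
ee_rot: [3.136, -0.002, 1.575]
force: [-0.8, 0.3, 1.1]
width: 0.0217
```

>>> apply_moves(
  increments=[0.001, 0.016, 0, 0, 0, -0.08, 0.002, 0.016, 0, 0, 0, -0.08, 0.0035, 0.0155, 0, 0, 0, -0.08, 0.0047, 0.0153, 0, 0, 0, -0.08, 0.006, 0.015, 0, 0, 0, -0.08, 0.007, 0.0143, 0, 0, 0, -0.08],
)

```text
t: 6.37
eef_pos: [0.6273, 0.0951, 0.2734]
ee_rot: [3.134, -0.0, 1.073]
force: [5.4, -4.2, -3.8]
width: 0.0215
```

>>> apply_moves(
  increments=[0.0085, 0.0135, 0, 0, 0, -0.08, 0.0095, 0.0128, 0, 0, 0, -0.08, 0.0105, 0.012, 0, 0, 0, -0.08, 0.0114, 0.0112, 0, 0, 0, -0.08, 0.0122, 0.0102, 0, 0, 0, -0.08, 0.013, 0.0092, 0, 0, 0, -0.08, 0, 0, 0, 0, 0, 0],
)

```text
t: 6.95
eef_pos: [0.7011, 0.1582, 0.2717]
ee_rot: [-3.133, 0.001, 0.598]
force: [9.9, -15.0, -2.9]
width: 0.0147
```

The width reading of 14.7 mm is under the 22 mm handle, so the pads have slid off the side. I'll open, lift and look.

>>> apply_moves(
  increments=[0, 0, 0, 0, 0, 0, 0, 0, 0, 0, 0, 0, 0, 0, 0, 0, 0, 0, 0, 0, 0, 0, 0, 0, 0, 0, 0, 0, 0, 0],
  hand=0,
)

```text
t: 7.37
eef_pos: [0.7017, 0.1574, 0.2693]
ee_rot: [-3.133, 0.004, 0.597]
force: [-0.4, 0.4, 0.7]
width: 0.0427
```

>>> apply_moves(
  increments=[0, 0, 0.03, 0, 0, 0, 0, 0, 0.03, 0, 0, 0, 0, 0, 0.03, 0, 0, 0, 0, 0, 0.03, 0, 0, 0, 0, 0, 0, 0, 0, 0],
)

```text
t: 7.78
eef_pos: [0.6979, 0.1565, 0.3918]
ee_rot: [-3.131, 0.01, 0.598]
force: [-0.9, 0.2, 1.8]
width: 0.0762
```

Run:
```python
from look import *
look('w3.png',('lamp_grip','riser_top','lamp_pivot'))
look('s3.png',('lamp_grip','riser_top','lamp_pivot'),'scene')
look(None,('lamp_grip','riser_top','lamp_pivot'),'side')
```

```text
lamp_grip [323.6 180.6] 0.98 [0.691 0.169 0.275]
riser_top [224.2 194.6] 0.76 [ 0.594 -0.012  0.008]
lamp_pivot [314.7 333.1] 0.58 [ 0.796 -0.004  0.235]
7.98 [0.6962 0.1569 0.3837] [-3.127  0.02   0.598] 0.08691971900934115 [-0.8 -0.1 -1.3]
lamp_grip [381.2 196.9] 0.85 [0.692 0.164 0.275]
riser_top [317.1 226.5] 0.74 [ 0.592 -0.009  0.008]
riser_top [173.  263.7] 0.59 [ 0.585 -0.511  0.008]
lamp_pivot [336.9 248.7] 0.67 [ 0.796 -0.006  0.235]
lamp_pivot [398.4 165.1] 0.46 [0.573 0.274 0.235]
8.18 [0.6964 0.1567 0.3832] [-3.127  0.021  0.598] 0.08762299548329938 [ 0.3 -0.1  0.8]
lamp_grip [325.6 139.9] 0.56 [0.695 0.173 0.275]
lamp_grip [338.5 234.4] 0.35 [ 0.45  -0.14   0.275]
riser_top [343.  233.7] 0.68 [ 0.612 -0.016  0.008]
lamp_pivot [382.3 160.8] 0.87 [0.797 0.001 0.235]
8.38 [0.6967 0.1567 0.384 ] [-3.127  0.02   0.598] 0.08738984486018572 [-0.1  0.2 -1.1]
```

View pics/w3.png

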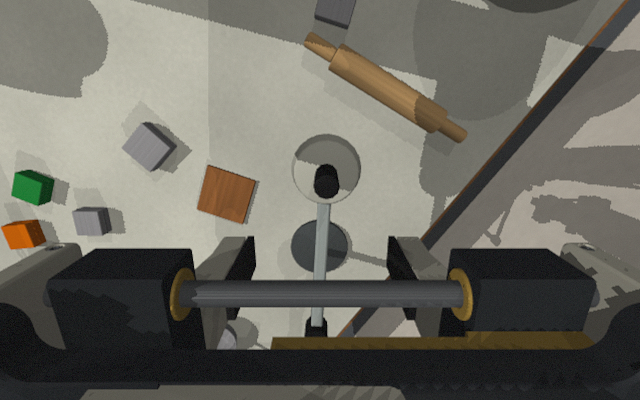

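The lamp is now aside. Its handle is at (325,181), about 0.20 m from the board centre, and the board is clear at (227,193). Next: board yaw and tin sizes from the pictures on disk.

```bash
cat > seg.py <<'E'
from h import *
def camfix(pos,rot):
    m=optics.camera_model('wrist'); T=np.eye(4); T[:3,3]=pos; T[:3,:3]=R.from_euler('xyz',rot).as_matrix()
    return m,np.linalg.inv(T@np.array(m['T_tool_cam']))
def rect(c,mask,z):
    "minAreaRect in world at height z of the largest blob: centre, sides, yaw in (-45,45] deg"
    cs,_=cv2.findContours(mask.astype(np.uint8),cv2.RETR_EXTERNAL,cv2.CHAIN_APPROX_NONE)
    if not cs: return None
    k=max(cs,key=cv2.contourArea)[:,0].astype(float)
    w=np.array([ray(c,p,z)[:2] for p in k],np.float32)*1000
    (x,y),s,a=cv2.minAreaRect(w); a=(a+45)%90-45
    return (round(x,1),round(y,1)),np.round(s,1),round(a,1),len(k)
def topface(c,im,p0,z=.028,half=45,show=None):
    "blob around world point p0 grown from its colour"
    u=proj(c,[*p0[:2],z]).astype(int)
    lab=cv2.cvtColor(cv2.medianBlur(im,5),cv2.COLOR_RGB2LAB).astype(float)
    core=lab[u[1]-4:u[1]+5,u[0]-4:u[0]+5].reshape(-1,3); ref=np.median(core,0)
    d=np.abs(lab-ref); m=((d[...,0]<13)&(d[...,1]<5)&(d[...,2]<5)).astype(np.uint8)
    yy,xx=np.mgrid[:im.shape[0],:im.shape[1]]; m[(abs(xx-u[0])>half)|(abs(yy-u[1])>half)]=0
    m=cv2.morphologyEx(m,cv2.MORPH_OPEN,np.ones((3,3),np.uint8))
    n,l=cv2.connectedComponents(m); b=l==l[u[1],u[0]]
    return b.astype(np.uint8) if l[u[1],u[0]] else m
E
python3 - <<'E'
from seg import *
for fn,pos,rot in (('w1',(.4368,-.175,.382),(3.133,-.006,1.56)),('w2',(.6002,.0088,.3823),(3.131,-.005,1.552)),('w3',(.6962,.1569,.3837),(-3.127,.02,.598))):
    im=cv2.imread(f'pics/{fn}.png')[...,::-1].copy(); c=camfix(pos,rot)
    lab=cv2.cvtColor(im,cv2.COLOR_RGB2LAB).astype(float)
    m=(lab[...,1]-128>12)&(lab[...,2]-128>12); u=proj(c,[.595,-.013,.008]).astype(int); q=np.zeros(m.shape,bool); q[max(0,u[1]-45):u[1]+45,max(0,u[0]-45):u[0]+45]=1
    print(fn,'board',rect(c,m&q,.008))
    for p in ((.563,-.345),(.414,-.196),(.443,-.009),(.593,.348)):
        try: print('  ',p,rect(c,topface(c,im,p),.028))
        except Exception as e: print('  ',p,'x')
E
```

```text
w1 board ((594.3, -14.1), array([87.4, 87.7]), 14.7, 216)
   (0.563, -0.345) ((559.6, -344.9), array([65.2, 66.1]), 8.0, 129)
   (0.414, -0.196) ((414.9, -194.7), array([51.5, 52.3]), 33.6, 102)
   (0.443, -0.009) ((444.7, -6.0), array([59.8, 61. ]), -11.1, 132)
   (0.593, 0.348) ((588.0, 350.1), array([54.5, 51.1]), 17.1, 102)
w2 board ((581.5, -16.1), array([59.1, 87.5]), 14.6, 162)
   (0.563, -0.345) ((560.5, -344.5), array([67. , 64.6]), 10.2, 149)
   (0.414, -0.196) ((413.9, -193.6), array([45.2, 49.2]), 33.5, 105)
   (0.443, -0.009) ((444.9, -5.9), array([61.2, 57.9]), -10.7, 156)
   (0.593, 0.348) ((587.0, 350.0), array([56.4, 51.7]), 18.1, 120)
w3 board ((591.0, -8.7), array([86.3, 86.7]), 15.3, 173)
   (0.563, -0.345) ((550.3, -358.6), array([195. , 226.9]), 32.4, 376)
   (0.414, -0.196) ((411.6, -190.3), array([45.2, 46.4]), 32.9, 89)
   (0.443, -0.009) ((442.9, -3.9), array([57.8, 58.6]), -11.6, 102)
   (0.593, 0.348) ((590.0, 336.5), array([60.6, 29.5]), 33.9, 111)
```

Tin sizes: 66 mm at (0.560,−0.345), 60 mm at (0.444,−0.006), 54 mm at (0.588,0.350) and 48 mm at (0.414,−0.194). There's no 42 mm tin in view. The board is at (0.594,−0.013) with yaw about 14.8°. Going to look at tin66 from near.

```bash
cat > go.py <<'E'
from h import *
def go(p,yaw,n=1):
    s=arm.get_state(); A=R.from_euler('xyz',s['ee_rot']); B=R.from_euler('xyz',[np.pi,0,yaw])
    r=(B*A.inv()).as_rotvec(); d=np.array(p)-s['eef_pos']
    print('t',round(s['t'],2),'delta mm',(d*1000).round(1),'rv',r.round(3),'| per row/%d'%n,(d/n).round(4),(r/n).round(4),'w',round(s['width'],4),'F',s['force'].round(1))
E
python3 - <<'E'
from look import *; from go import *
go((.56,-.345,.36),1.73,14)
c=camfix=None
from seg import camfix
c=camfix((.4368,-.175,.382),(3.133,-.006,1.56))
im=cv2.imread('pics/w1.png')
for n,z in (('teacup',0),('chopstick_rack',0),('strainer',0),('mold',0),('jar',0),('thermos',0),('rolling_pin',0)):
    for cm in ('scene',):
        for d in finder.landmark_of(cm,n)[:2]: print(n,round(d['conf'],2),ray(cam(cm),d['point'],z).round(3))
E
```

```text
t 8.38 delta mm [-136.7 -501.7  -24. ] rv [ 0.013 -0.022  1.132] | per row/14 [-0.0098 -0.0358 -0.0017] [ 0.0009 -0.0016  0.0808] w 0.0874 F [-0.1  0.2 -1.1]
teacup 0.87 [ 0.442 -0.383  0.   ]
chopstick_rack 0.79 [ 0.575 -0.519  0.   ]
strainer 0.68 [ 0.732 -0.287  0.   ]
strainer 0.28 [ 0.436 -0.023  0.   ]
mold 0.4 [0.424 0.381 0.   ]
jar 0.62 [ 0.353 -0.526  0.   ]
thermos 0.8 [0.511 0.552 0.   ]
rolling_pin 0.75 [0.724 0.301 0.   ]
rolling_pin 0.68 [0.508 0.55  0.   ]
```

>>> apply_moves(
  increments=[-0.0098, -0.036, 0, 0.003, -0.005, 0.081, -0.0098, -0.036, 0, 0.003, -0.005, 0.081, -0.0098, -0.036, 0, 0.003, -0.005, 0.081, -0.0098, -0.036, 0, 0.003, -0.005, 0.081, -0.0098, -0.036, 0, 0, 0, 0.081, -0.0098, -0.036, 0, 0, 0, 0.081, -0.0098, -0.036, 0, 0, 0, 0.081, -0.0098, -0.036, 0, 0, 0, 0.081, -0.0098, -0.036, 0, 0, 0, 0.081, -0.0098, -0.036, 0, 0, 0, 0.081, -0.0098, -0.036, 0, 0, 0, 0.081, -0.0098, -0.036, 0, 0, 0, 0.081, -0.0098, -0.036, -0.02, 0, 0, 0.081, -0.0098, -0.036, -0.03, 0, 0, 0.081, 0, 0, -0.04, 0, 0, 0, 0, 0, -0.04, 0, 0, 0, 0, 0, -0.04, 0, 0, 0, 0, 0, -0.02, 0, 0, 0, 0, 0, 0, 0, 0, 0, 0, 0, 0, 0, 0, 0],
)

```text
t: 10.4
eef_pos: [0.5469, -0.3633, 0.1941]
ee_rot: [3.141, 0.004, 1.792]
force: [1.0, 0.1, 1.8]
width: 0.0875
```

```bash
cat > near.py <<'E'
from look import *; from go import *; from seg import *
def near(p,fn=None,z=.028,half=70):
    c,im=grab('wrist',fn); b=topface(c,im,p,z,half); r=rect(c,b,z); print('near',r); return c,im,b,r
E
python3 - <<'E'
from near import *
near((.56,-.345),'w4.png'); go((.56,-.345,.04),1.73)
E
```

```text
near ((560.9, -344.4), array([65.9, 66.1]), 10.1, 229)
t 10.45 delta mm [  12.9   18.2 -154.4] rv [ 0.004  0.001 -0.062] | per row/1 [ 0.0129  0.0182 -0.1544] [ 0.0038  0.0014 -0.0621] w 0.0879 F [ 0.1  0.3 -0.8]
```

View pics/w4.png

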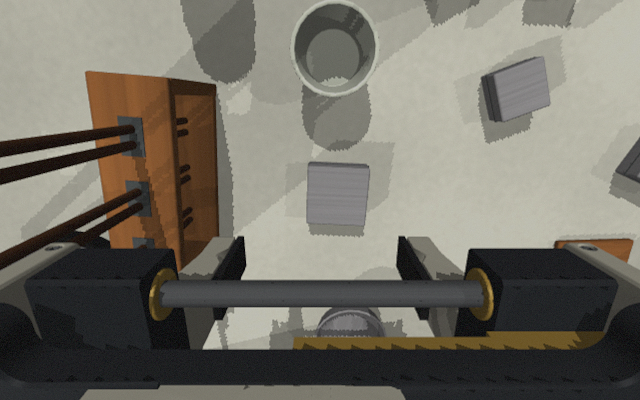

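Tin66 is at (338,195), 66×66 mm, yaw 10.1°, and nothing is within reach of the open fingers. The rack's near side is at column 217.

>>> apply_moves(
  increments=[0.007, 0.01, -0.02, 0.002, 0, -0.023, 0.007, 0.009, -0.03, 0.002, 0, -0.022, 0, 0, -0.03, 0, 0, 0, 0, 0, -0.03, 0, 0, 0, 0, 0, -0.025, 0, 0, 0, 0, 0, 0, 0, 0, 0],
)

```text
t: 10.95
eef_pos: [0.5729, -0.3463, 0.0731]
ee_rot: [3.116, 0.016, 1.749]
force: [-1.6, 0.8, -0.1]
width: 0.0878
```

Run:
```python
from near import *
go((.561,-.3445,.016),1.747)
```

```text
t 10.95 delta mm [-11.9   1.8 -57.1] rv [ 0.011  0.028 -0.002] | per row/1 [-0.0119  0.0018 -0.0571] [ 0.0108  0.0279 -0.0018] w 0.0878 F [-1.6  0.8 -0.1]
```

>>> apply_moves(
  increments=[-0.006, 0.001, 0, 0.006, 0.014, 0, -0.006, 0.001, 0, 0.005, 0.014, 0, 0, 0, -0.015, 0, 0, 0, 0, 0, -0.015, 0, 0, 0, 0, 0, 0, 0, 0, 0],
)

```text
t: 11.37
eef_pos: [0.5666, -0.3463, 0.0547]
ee_rot: [3.132, 0.006, 1.752]
force: [-0.7, 1.0, -0.5]
width: 0.0879
```

Run:
```python
from near import *
go((.561,-.3445,.016),1.747)
```

```text
t 11.37 delta mm [ -5.6   1.8 -38.7] rv [ 0.004  0.01  -0.005] | per row/1 [-0.0056  0.0018 -0.0387] [ 0.0044  0.0103 -0.0047] w 0.0879 F [-0.7  1.  -0.5]
```

>>> apply_moves(
  increments=[-0.005, 0.001, -0.01, 0.004, 0.01, -0.004, -0.002, 0, -0.01, 0, 0.002, 0, -0.001, 0, -0.01, 0, 0.002, 0, 0, 0, -0.004, 0, 0, 0, 0, 0, 0, 0, 0, 0],
)

```text
t: 11.78
eef_pos: [0.5592, -0.3462, 0.0215]
ee_rot: [-3.14, 0.001, 1.748]
force: [-0.2, 1.6, -0.0]
width: 0.0877
```

Run:
```python
from near import *
go((.561,-.3445,.016),1.747)
```

```text
t 11.78 delta mm [ 1.8  1.7 -5.5] rv [ 0.002 -0.001 -0.001] | per row/1 [ 0.0018  0.0017 -0.0055] [ 0.0017 -0.0013 -0.0005] w 0.0877 F [-0.2  1.6 -0. ]
```

>>> apply_moves(
  increments=[0.002, 0.0015, -0.005, 0, 0, 0, 0, 0, 0, 0, 0, 0],
)

```text
t: 11.95
eef_pos: [0.561, -0.3446, 0.0155]
ee_rot: [-3.139, 0.001, 1.747]
force: [-0.0, -0.1, 0.1]
width: 0.0873
```

>>> apply_moves(
  increments=[0, 0, 0, 0, 0, 0, 0, 0, 0, 0, 0, 0, 0, 0, 0, 0, 0, 0, 0, 0, 0, 0, 0, 0, 0, 0, 0, 0, 0, 0],
  hand=1,
  force=35,
)

```text
t: 12.37
eef_pos: [0.5616, -0.3444, 0.0158]
ee_rot: [-3.139, 0.001, 1.748]
force: [0.1, -0.2, -3.1]
width: 0.0656
```

Run:
```python
from near import *
go((.561,-.3445,.016),1.747)
```

```text
t 12.37 delta mm [-0.6 -0.1  0.2] rv [ 0.002 -0.002 -0.001] | per row/1 [-0.0006 -0.0001  0.0002] [ 0.0016 -0.002  -0.0009] w 0.0656 F [ 0.1 -0.2 -3.1]
```

>>> apply_moves(
  increments=[0, 0, 0.02, 0, 0, 0, 0, 0, 0.025, 0, 0, 0, 0.0027, 0.0276, 0.02, 0, 0, 0.007, 0.0027, 0.0276, 0, 0, 0, 0.007, 0.0027, 0.0276, 0, 0, 0, 0.007, 0.0027, 0.0276, 0, 0, 0, 0.007, 0.0027, 0.0276, 0, 0, 0, 0.007, 0.0027, 0.0276, 0, 0, 0, 0.007, 0.0027, 0.0276, 0, 0, 0, 0.007, 0.0027, 0.0276, 0, 0, 0, 0.007, 0.0027, 0.0276, 0, 0, 0, 0.007, 0.0027, 0.0276, 0, 0, 0, 0.007, 0.0027, 0.0276, 0, 0, 0, 0.007, 0.0027, 0.02, 0, 0, 0, 0.007, 0, 0, 0, 0, 0, 0, 0, 0, 0, 0, 0, 0],
)

```text
t: 13.7
eef_pos: [0.5905, -0.006, 0.0835]
ee_rot: [-3.14, -0.002, 1.831]
force: [-0.2, 0.1, -1.5]
width: 0.0658
```

Run:
```python
from near import *
c,im=grab('wrist','w5.png')
lab=cv2.cvtColor(im,cv2.COLOR_RGB2LAB).astype(float)
m=(lab[...,1]-128>12)&(lab[...,2]-128>12); m[:, :130]=0; m[240:]=0
print(rect(c,m,.008)); go((.594,-.013,.06),1.829)
```

```text
((566.5, -20.0), array([30.2, 87.8]), 14.9, 319)
t 13.75 delta mm [  3.4  -6.7 -23.5] rv [-0.001 -0.002 -0.001] | per row/1 [ 0.0034 -0.0067 -0.0235] [-0.0015 -0.0016 -0.0015] w 0.0655 F [ 0.5 -0.3 -1.8]
```

View pics/w5.png

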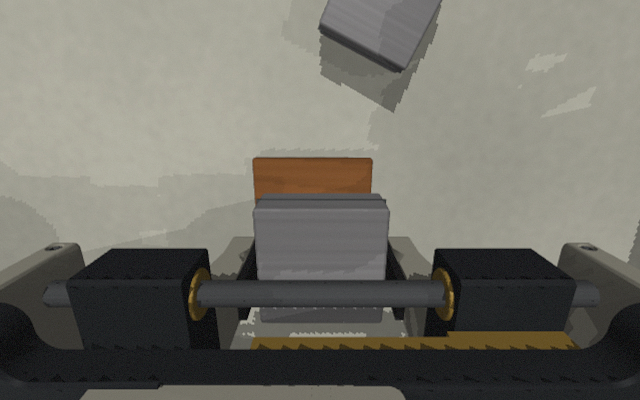

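The tin is held square to the board: board near edge at row 157, columns 253–372. The near view puts the board centre at (0.5943,−0.0126), yaw 14.9°, which agrees with the earlier estimate.

>>> apply_moves(
  increments=[0.0044, -0.006, 0, 0, 0, 0, 0, 0, -0.012, 0, 0.002, 0, 0, 0, -0.012, 0, 0.002, 0, 0, 0, -0.012, 0, 0.002, 0, 0, 0, -0.004, 0, 0, 0, 0, 0, 0, 0, 0, 0],
)

```text
t: 14.25
eef_pos: [0.5941, -0.0174, 0.0383]
ee_rot: [-3.132, -0.004, 1.825]
force: [0.8, 0.1, -2.2]
width: 0.066
```

Run:
```python
from near import *
go((.595,-.0124,.0245),1.831)
```

```text
t 14.25 delta mm [  0.9   5.  -13.8] rv [-0.001 -0.01   0.006] | per row/1 [ 0.0009  0.005  -0.0138] [-0.0013 -0.0099  0.0064] w 0.066 F [ 0.8  0.1 -2.2]
```

>>> apply_moves(
  increments=[0.001, 0.004, -0.003, -0.001, -0.009, 0.006, 0, 0, -0.005, 0, 0, 0, 0, 0, 0, 0, 0, 0],
)

```text
t: 14.5
eef_pos: [0.5944, -0.0139, 0.0282]
ee_rot: [-3.139, 0.0, 1.83]
force: [0.3, 0.7, -2.6]
width: 0.0658
```

Run:
```python
from near import *
go((.595,-.0124,.0245),1.831)
```

```text
t 14.5 delta mm [ 0.6  1.5 -3.7] rv [ 0.001 -0.002  0.001] | per row/1 [ 0.0006  0.0015 -0.0037] [ 0.0006 -0.0024  0.001 ] w 0.0658 F [ 0.3  0.7 -2.6]
```

>>> apply_moves(
  increments=[0.0008, 0.0015, -0.001, 0, -0.002, 0.001, 0, 0, -0.003, 0, 0, 0, 0, 0, 0, 0, 0, 0],
)

```text
t: 14.75
eef_pos: [0.5957, -0.0118, 0.0243]
ee_rot: [3.141, 0.001, 1.832]
force: [-0.5, -0.8, -2.3]
width: 0.066
```

Run:
```python
from near import *
go((.595,-.0124,.0245),1.831)
```

```text
t 14.75 delta mm [-0.7 -0.6  0.2] rv [ 0.001  0.001 -0.001] | per row/1 [-0.0007 -0.0006  0.0002] [ 0.0005  0.0008 -0.0011] w 0.066 F [-0.5 -0.8 -2.3]
```

>>> apply_moves(
  increments=[-0.0007, -0.0006, -0.0007, 0, 0, 0, 0, 0, 0, 0, 0, 0],
)

```text
t: 14.92
eef_pos: [0.5954, -0.0121, 0.0241]
ee_rot: [3.14, 0.001, 1.833]
force: [-0.5, -0.6, -1.9]
width: 0.0657
```

>>> apply_moves(
  increments=[0, 0, 0, 0, 0, 0, 0, 0, 0, 0, 0, 0, 0, 0, 0, 0, 0, 0, 0, 0, 0, 0, 0, 0, 0, 0, 0, 0, 0, 0],
  hand=0,
)

```text
t: 15.33
eef_pos: [0.5968, -0.0119, 0.0257]
ee_rot: [3.137, 0.001, 1.833]
force: [0.7, 0.3, 1.1]
width: 0.0868
```

>>> apply_moves(
  increments=[0, 0, 0.01, 0, 0, 0, 0, 0, 0.02, 0, 0, 0, 0, 0, 0.03, 0, 0, 0, 0, 0, 0.03, 0, 0, 0, 0, 0, 0.03, 0, 0, 0, 0, 0, 0.02, 0, 0, 0, 0, 0, 0, 0, 0, 0],
)

```text
t: 15.92
eef_pos: [0.5942, -0.0132, 0.1748]
ee_rot: [3.14, 0.002, 1.833]
force: [0.9, 0.1, -0.1]
width: 0.0877
```

```bash
cat > board.py <<'E'
from near import *
def board(c,im):
    lab=cv2.cvtColor(im,cv2.COLOR_RGB2LAB).astype(float)
    m=((lab[...,1]-128>12)&(lab[...,2]-128>12)).astype(np.uint8); u=proj(c,[.594,-.013,.008]).astype(int)
    q=np.zeros_like(m); q[max(0,u[1]-75):u[1]+75,max(0,u[0]-75):u[0]+75]=1; m*=q
    return rect(c,m,.008)
E
python3 - <<'E'
from board import *
c,im,b,r=near((.594,-.0126),None,.036); print('board',board(c,im)); go((.4447,-.006,.18),1.377,10)
cv2.imwrite('pics/w6.png',im[...,::-1])
E
```

```text
near ((594.3, -13.6), array([63. , 64.4]), 15.1, 247)
board ((589.1, 7.7), array([86.8, 45.6]), 15.0, 299)
t 15.97 delta mm [-149.1    7.1    6.5] rv [ 0.002  0.001 -0.456] | per row/10 [-0.0149  0.0007  0.0007] [ 0.0002  0.0001 -0.0456] w 0.0874 F [ 0.9 -0.  -0. ]
```

Tin66 is on the board at (594.3,−13.6) mm, yaw 15.1°, within 1 mm and 0.2°. Next is tin60.

>>> apply_moves(
  increments=[-0.015, 0.0007, 0.001, 0, 0, -0.045, -0.015, 0.0007, 0.001, 0, 0, -0.045, -0.015, 0.0007, 0.001, 0, 0, -0.045, -0.015, 0.0007, 0.001, 0, 0, -0.045, -0.015, 0.0007, 0.001, 0, 0, -0.045, -0.015, 0.0007, 0.001, 0, 0, -0.045, -0.015, 0.0007, 0, 0, 0, -0.045, -0.015, 0.0007, 0, 0, 0, -0.045, -0.015, 0.0007, 0, 0, 0, -0.045, -0.013, 0, 0, 0, 0, -0.045, 0, 0, 0, 0, 0, 0],
)

```text
t: 16.88
eef_pos: [0.4341, -0.0087, 0.1755]
ee_rot: [-3.134, 0.004, 1.358]
force: [-0.8, 0.2, -1.0]
width: 0.0875
```

Run:
```python
from near import *
near((.4447,-.006),'w7.png'); go((.4447,-.006,.06),1.379)
```

```text
near ((445.7, -6.8), array([59.2, 60. ]), -11.4, 222)
t 16.93 delta mm [   9.5    2.5 -115.7] rv [ 0.002 -0.008  0.019] | per row/1 [ 0.0095  0.0025 -0.1157] [ 0.0022 -0.0076  0.0185] w 0.0877 F [-0.1 -0.6 -0.3]
```

>>> apply_moves(
  increments=[0.005, 0.001, -0.01, 0.002, -0.004, 0.006, 0.003, 0, -0.02, 0, -0.003, 0.006, 0, 0, -0.025, 0, 0, 0, 0, 0, -0.025, 0, 0, 0, 0, 0, -0.02, 0, 0, 0, 0, 0, -0.01, 0, 0, 0, 0, 0, 0, 0, 0, 0],
)

```text
t: 17.52
eef_pos: [0.4484, -0.0069, 0.0625]
ee_rot: [3.136, -0.002, 1.384]
force: [-0.5, -1.0, 0.4]
width: 0.0876
```

Run:
```python
from near import *
go((.4457,-.0068,.0155),1.372)
```

```text
t 17.52 delta mm [ -2.7   0.1 -47. ] rv [-0.001  0.006 -0.012] | per row/1 [-0.0027  0.0001 -0.047 ] [-0.0009  0.0058 -0.0119] w 0.0876 F [-0.5 -1.   0.4]
```

>>> apply_moves(
  increments=[-0.0025, 0, -0.01, 0, 0.005, -0.011, -0.001, 0, -0.012, 0, 0.001, 0, -0.001, 0, -0.012, 0, 0.001, 0, 0, 0, -0.006, 0, 0, 0, 0, 0, 0, 0, 0, 0],
)

```text
t: 17.93
eef_pos: [0.4464, -0.0064, 0.0207]
ee_rot: [-3.141, -0.001, 1.373]
force: [-1.4, -0.4, 0.2]
width: 0.0875
```

Run:
```python
from near import *
go((.4457,-.0068,.0155),1.372)
```

```text
t 17.93 delta mm [-0.7 -0.4 -5.2] rv [-0.001 -0.    -0.001] | per row/1 [-0.0007 -0.0004 -0.0052] [-0.0011 -0.0004 -0.0014] w 0.0875 F [-1.4 -0.4  0.2]
```

>>> apply_moves(
  increments=[-0.001, -0.0004, -0.005, 0, 0, -0.001, 0, 0, 0, 0, 0, 0],
)

```text
t: 18.1
eef_pos: [0.446, -0.0066, 0.0158]
ee_rot: [-3.142, -0.001, 1.373]
force: [-0.5, 0.3, 0.2]
width: 0.0877
```

>>> apply_moves(
  increments=[0, 0, 0, 0, 0, 0, 0, 0, 0, 0, 0, 0, 0, 0, 0, 0, 0, 0, 0, 0, 0, 0, 0, 0, 0, 0, 0, 0, 0, 0, 0, 0, 0, 0, 0, 0],
  hand=1,
  force=35,
)

```text
t: 18.6
eef_pos: [0.4476, -0.006, 0.0178]
ee_rot: [3.138, -0.004, 1.373]
force: [-0.3, -0.4, -1.7]
width: 0.0596
```

Run:
```python
from near import *
go((.4457,-.0068,.0155),1.372)
go((.594,-.013,.11),1.831,10)
```

```text
t 18.6 delta mm [-1.9 -0.8 -2.3] rv [-0.003  0.004 -0.001] | per row/1 [-0.0019 -0.0008 -0.0023] [-0.0028  0.0041 -0.001 ] w 0.0596 F [-0.3 -0.4 -1.7]
t 18.6 delta mm [146.4  -7.   92.2] rv [-0.004  0.003  0.458] | per row/10 [ 0.0146 -0.0007  0.0092] [-0.0004  0.0003  0.0458] w 0.0596 F [-0.3 -0.4 -1.7]
```

>>> apply_moves(
  increments=[0, 0, 0.02, 0, 0, 0, 0, 0, 0.025, 0, 0, 0, 0, 0, 0.025, 0, 0, 0.03, 0.015, 0, 0.01, 0, 0, 0.043, 0.015, -0.001, 0, 0, 0, 0.043, 0.015, -0.001, 0, 0, 0, 0.043, 0.015, -0.001, 0, 0, 0, 0.043, 0.015, -0.001, 0, 0, 0, 0.043, 0.015, -0.001, 0, 0, 0, 0.043, 0.015, -0.001, 0, 0, 0, 0.043, 0.015, -0.001, 0, 0, 0, 0.043, 0.015, -0.001, 0, 0, 0, 0.043, 0.01, 0, 0, 0, 0, 0.04, 0, 0, 0, 0, 0, 0, 0, 0, 0, 0, 0, 0],
)

```text
t: 19.85
eef_pos: [0.5944, -0.016, 0.1008]
ee_rot: [-3.141, -0.003, 1.851]
force: [-0.8, -0.4, -0.8]
width: 0.0595
```

Run:
```python
from board import *
go((.594,-.013,.0525),1.831)
c,im=grab('wrist','w8.png',(180,100,460,300),2.5)
cv2.imwrite('pics/w8f.png',im[...,::-1])
```

```text
t 19.85 delta mm [ -0.4   3.  -48.3] rv [-0.002 -0.001 -0.02 ] | per row/1 [-0.0004  0.003  -0.0483] [-0.0022 -0.0014 -0.0196] w 0.0595 F [-0.8 -0.4 -0.8]
```

View pics/w8.png

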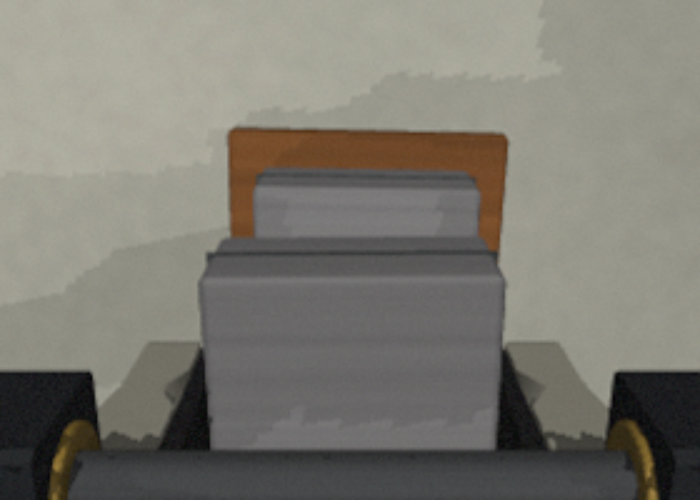

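Held tin60's near edge is at row 212, and its centre is about 1.5 mm nearer the base than the TCP. Tin66 sits evenly on the board. Now lowering tin60.

>>> apply_moves(
  increments=[0.001, 0.003, -0.01, -0.002, -0.001, -0.02, 0, 0, -0.01, 0, 0, 0, 0, 0, -0.01, 0, 0.001, 0, 0, 0, -0.006, 0, 0.001, 0, 0, 0, 0, 0, 0, 0],
)

```text
t: 20.32
eef_pos: [0.5922, -0.0131, 0.0629]
ee_rot: [-3.139, -0.001, 1.828]
force: [-0.9, -1.1, -0.6]
width: 0.0595
```

Run:
```python
from near import *
go((.5957,-.0124,.053),1.831)
```

```text
t 20.32 delta mm [ 3.5  0.7 -9.9] rv [-0.001 -0.003  0.003] | per row/1 [ 0.0035  0.0007 -0.0099] [-0.0006 -0.0033  0.0028] w 0.0595 F [-0.9 -1.1 -0.6]
```

>>> apply_moves(
  increments=[0.0035, 0.001, -0.001, 0, -0.003, 0.003, 0, 0, -0.004, 0, 0, 0, 0, 0, -0.002, 0, 0, 0, 0, 0, 0, 0, 0, 0],
)

```text
t: 20.65
eef_pos: [0.5959, -0.0121, 0.0553]
ee_rot: [-3.141, -0.0, 1.832]
force: [-0.8, 0.9, -1.0]
width: 0.0598
```

Run:
```python
from near import *
go((.5957,-.0124,.053),1.831)
```

```text
t 20.65 delta mm [-0.2 -0.3 -2.3] rv [-0.    -0.    -0.001] | per row/1 [-0.0002 -0.0003 -0.0023] [-0.0004 -0.0004 -0.0011] w 0.0598 F [-0.8  0.9 -1. ]
```

>>> apply_moves(
  increments=[0, -0.0003, -0.002, 0, 0, 0, 0, 0, -0.0006, 0, 0, 0, 0, 0, 0, 0, 0, 0],
)

```text
t: 20.9
eef_pos: [0.5964, -0.0123, 0.054]
ee_rot: [3.14, -0.0, 1.833]
force: [0.4, -0.0, -1.3]
width: 0.0598
```

Run:
```python
from near import *
go((.5957,-.0124,.053),1.831)
```

```text
t 20.9 delta mm [-0.7 -0.1 -1. ] rv [-0.     0.001 -0.002] | per row/1 [-0.0007 -0.0001 -0.001 ] [-0.0005  0.001  -0.0017] w 0.0598 F [ 0.4 -0.  -1.3]
```

>>> apply_moves(
  increments=[-0.0005, 0, -0.001, 0, 0, -0.001, -0.0003, 0, -0.001, 0, 0, 0],
)

```text
t: 21.07
eef_pos: [0.5965, -0.0123, 0.0536]
ee_rot: [3.138, 0.0, 1.832]
force: [-5.3, 1.2, 12.4]
width: 0.0597
```

>>> apply_moves(
  increments=[0, 0, -0.0005, 0, 0, 0, 0, 0, -0.0005, 0, 0, 0, 0, 0, 0, 0, 0, 0, 0, 0, 0, 0, 0, 0, 0, 0, 0, 0, 0, 0],
  hand=0,
)

```text
t: 21.48
eef_pos: [0.5973, -0.0122, 0.0534]
ee_rot: [3.136, 0.0, 1.832]
force: [-0.7, -0.2, 0.2]
width: 0.0855
```

>>> apply_moves(
  increments=[0, 0, 0.01, 0, 0, 0, 0, 0, 0.02, 0, 0, 0, 0, 0, 0.03, 0, 0, 0, 0, 0, 0.03, 0, 0, 0, 0, 0, 0.03, 0, 0, 0, 0, 0, 0.02, 0, 0, 0, 0, 0, 0, 0, 0, 0],
)

```text
t: 22.07
eef_pos: [0.5945, -0.0135, 0.2011]
ee_rot: [3.141, 0.002, 1.832]
force: [0.7, 0.2, -0.4]
width: 0.0879
```

Run:
```python
from board import *
near((.594,-.0126),'w9.png',.064); go((.588,.35,.36),1.876,10)
c=cam('scene'); im=optics.grab_frame('scene'); cv2.imwrite('pics/s9.png',im[...,::-1])
```

```text
near ((591.3, -15.0), array([53.2, 57.2]), 15.0, 215)
t 22.12 delta mm [ -6.1 363.5 160.3] rv [ 0.001 -0.     0.044] | per row/10 [-0.0006  0.0363  0.016 ] [ 0.0001 -0.      0.0044] w 0.0876 F [ 0.4  0.4 -0.1]
```

Run:
```python
import cv2
a=cv2.imread('pics/w9.png')[80:290,200:440]; a=cv2.resize(a,None,fx=2.2,fy=2.2)
b=cv2.imread('pics/s9.png')[130:250,270:470]; b=cv2.resize(b,None,fx=2.2,fy=2.2)
import numpy as np
h=max(a.shape[0],b.shape[0]); o=np.zeros((h,a.shape[1]+b.shape[1]//1,3),np.uint8); o[:a.shape[0],:a.shape[1]]=a; o[:b.shape[0],a.shape[1]:]=b
o=cv2.resize(o,None,fx=.82,fy=.82); print(o.shape); cv2.imwrite('pics/m9.png',o)
```

```text
(379, 794, 3)
```

View pics/m9.png

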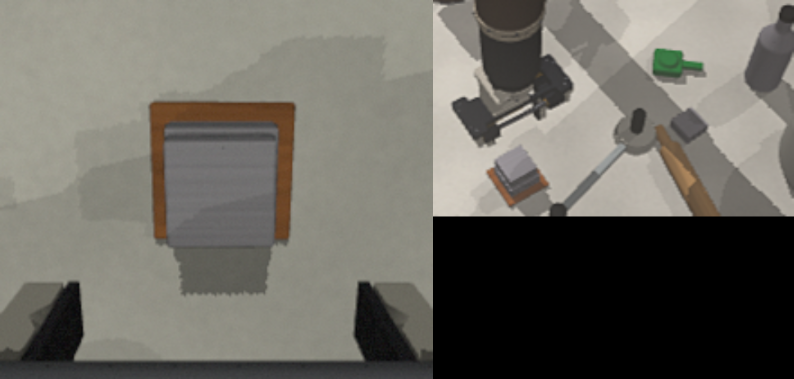

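Run:
```python
from seg import *
c=cam('wrist'); f=lambda x,y:(200+x/1.804,80+y/1.804)
yaw=np.radians(14.9); A=np.array([[np.cos(yaw),np.sin(yaw)],[-np.sin(yaw),np.cos(yaw)]])
def loc(p,z): return (A@(ray(c,f(*p),z)[:2]-[.5943,-.0126])*1000).round(1)
for n,p,z in (('60 near L',(165,139),.064),('60 near R',(276,139),.064),('60 far L',(167,246),.064),('60 far R',(274,246),.064),('66 near L',(165,123),.036),('66 near R',(278,122),.036),('board nL',(150,102),.008),('board nR',(295,102),.008),('bfL',(154,240),.008),('bfR',(288,240),.008)): print(n,loc(p,z))
```

```text
60 near L [-33.6 -29. ]
60 near R [-33.6  28.2]
60 far L [ 25.4 -29.6]
60 far R [25.4 29. ]
66 near L [-37.6 -31.4]
66 near R [-38.2  32. ]
board nL [-46.  -42.9]
board nR [-46.1  44.9]
bfL [ 43.1 -43.6]
bfR [43.1 44.1]
```

Tin60 stands on tin66 and looks centred left to right. The fore-aft reading disagrees a little, so I'll check it with the camera straight above the stack.

>>> apply_moves(
  increments=[0, 0, 0.033, 0, 0, 0, 0, 0, 0.033, 0, 0, 0, 0.015, 0.004, 0.03, 0, 0, 0, 0.02, 0.006, 0, 0, 0, 0, 0.02, 0.006, 0, 0, 0, 0, 0.02, 0.006, 0, 0, 0, 0, 0.01, 0, 0, 0, 0, 0, 0, 0, 0, 0, 0, 0],
)

```text
t: 22.83
eef_pos: [0.6749, 0.0086, 0.2901]
ee_rot: [-3.123, -0.002, 1.83]
force: [-0.3, 0.6, -0.6]
width: 0.0878
```

Run:
```python
from board import *
c,im=grab('wrist','w10.png')
Wi=np.linalg.inv(c[1]); print('cam',Wi[:3,3].round(4)); u=proj(c,[.5943,-.0126,.04]).astype(int); print(u)
x0,y0=u[0]-50,max(0,u[1]-50); print(x0,y0)
cv2.imwrite('pics/w10c.png',cv2.resize(im[y0:y0+100,x0:x0+100,::-1],None,fx=6,fy=6,interpolation=cv2.INTER_CUBIC))
go((.588,.35,.36),1.876,10)
```

```text
cam [ 0.5973 -0.0133  0.4385]
[321 102]
271 52
t 22.88 delta mm [-86.  341.4  70.4] rv [ 0.003 -0.019  0.046] | per row/10 [-0.0086  0.0341  0.007 ] [ 0.0003 -0.0019  0.0046] w 0.0879 F [-0.  -0.   0.7]
```

View pics/w10c.png

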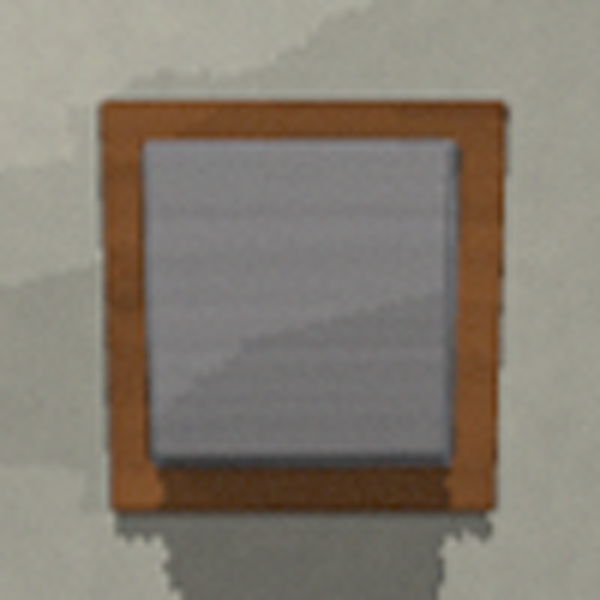

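```bash
cat > top.py <<'E'
from board import *
yaw=np.radians(14.9); A=np.array([[np.cos(yaw),np.sin(yaw)],[-np.sin(yaw),np.cos(yaw)]])
def loc(c,p,z): return (A@(ray(c,p,z)[:2]-[.5943,-.0126])*1000).round(1)
E
python3 - <<'E'
from top import *
c=cam('wrist'); f=lambda x,y:(271+x/6-.4,52+y/6-.4)
def q(n,P,z):
    w=np.array([loc(c,f(*p),z) for p in P]); print(n,w.tolist(),'mid',w.mean(0).round(1))
q('60',[(144,138),(454,138),(151,458),(447,458)],.064)
q('board',[(101,101),(506,101),(112,512),(495,512)],.008)
E
```

```text
60 [[-31.4, -30.4], [-31.4, 28.7], [28.2, -30.6], [28.3, 28.7]] mid [-1.6 -0.9]
board [[-44.0, -43.9], [-43.9, 44.4], [44.4, -44.3], [44.5, 44.6]] mid [0.2 0.2]
```

From straight above, tin60 is 1.8 mm / 1.1 mm off the board centre, which is acceptable. I'll bias the next placings to correct it. On to tin54, over the top of the lamp handle.

>>> apply_moves(
  increments=[0, 0, 0.035, 0, -0.01, 0, 0, 0, 0.035, 0, -0.009, 0, -0.0086, 0.034, 0, 0, 0, 0.005, -0.0086, 0.034, 0, 0, 0, 0.005, -0.0086, 0.034, 0, 0, 0, 0.005, -0.0086, 0.034, 0, 0, 0, 0.005, -0.0086, 0.034, 0, 0, 0, 0.005, -0.0086, 0.034, 0, 0, 0, 0.005, -0.0086, 0.034, 0, 0, 0, 0.005, -0.0086, 0.034, 0, 0, 0, 0.005, -0.0086, 0.034, -0.01, 0, 0, 0.005, -0.0086, 0.034, -0.03, 0, 0, 0, 0, 0, -0.04, 0, 0, 0, 0, 0, -0.04, 0, 0, 0, 0, 0, -0.02, 0, 0, 0, 0, 0, 0, 0, 0, 0, 0, 0, 0, 0, 0, 0],
)

```text
t: 24.3
eef_pos: [0.5654, 0.3518, 0.208]
ee_rot: [-3.118, 0.003, 1.873]
force: [1.0, -0.7, 0.8]
width: 0.0876
```

Run:
```python
from near import *
near((.588,.350),'w11.png'); go((.588,.35,.06),1.876)
```

```text
near ((587.0, 351.9), array([52. , 54.2]), 17.3, 177)
t 24.35 delta mm [  22.6   -1.8 -148.2] rv [ 0.01  -0.022  0.004] | per row/1 [ 0.0226 -0.0018 -0.1482] [ 0.0098 -0.0222  0.0036] w 0.0875 F [ 0.1 -0.6 -1.3]
```

View pics/w11.png

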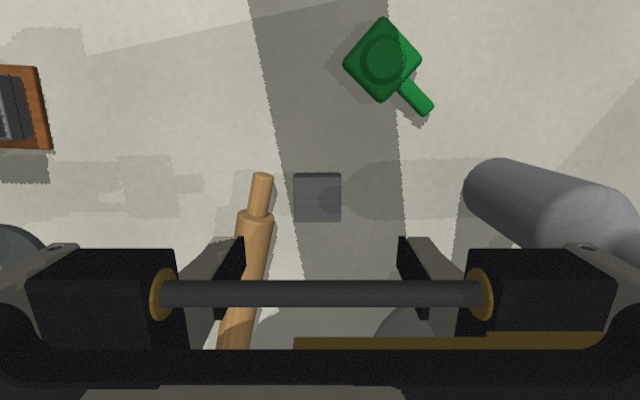

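Tin54 is at (317,197) with the rolling-pin handle only ~22 mm from its left side (column 273), so jaws across y won't fit. I'll turn the tool a quarter turn and grip along x.

>>> apply_moves(
  increments=[0.002, 0, 0, 0.001, -0.002, 0.121, 0.002, 0, 0, 0.001, -0.002, 0.121, 0.002, 0, 0, 0.001, -0.002, 0.121, 0.002, 0, 0, 0.001, -0.002, 0.121, 0.002, 0, 0, 0.001, -0.002, 0.121, 0.002, 0, 0, 0.001, -0.002, 0.121, 0.002, 0, 0, 0.001, -0.002, 0.121, 0.002, 0, 0, 0, -0.002, 0.121, 0.002, 0, 0, 0, -0.002, 0.121, 0.002, 0, 0, 0, 0, 0.121, 0.002, 0, 0, 0, 0, 0.121, 0, 0, 0, 0, 0, 0.121, 0, 0, 0, 0, 0, 0.121, 0, 0, 0, 0, 0, 0],
)

```text
t: 25.52
eef_pos: [0.5995, 0.3515, 0.244]
ee_rot: [3.12, 0.034, -2.786]
force: [-0.3, -0.2, -0.1]
width: 0.0873
```

Run:
```python
from near import *
near((.587,.352),'w12.png'); go((.587,.352,.06),3.444); print(arm.get_state()['q'].round(2))
```

```text
near ((587.8, 352.7), array([54.3, 53.7]), 16.6, 166)
t 25.57 delta mm [ -12.7    0.4 -184.5] rv [-0.032  0.026 -0.046] | per row/1 [-0.0127  0.0004 -0.1845] [-0.0321  0.0263 -0.046 ] w 0.088 F [-0.1 -0.1  0.9]
[ 0.81  0.36  0.04 -0.   -1.2  -0.46]
```

>>> apply_moves(
  increments=[-0.004, 0, -0.02, -0.011, 0.009, -0.017, -0.004, 0, -0.03, -0.011, 0.009, -0.017, -0.004, 0.001, -0.03, -0.01, 0.009, -0.017, 0, 0, -0.03, 0, 0, 0, 0, 0, -0.03, 0, 0, 0, 0, 0, -0.02, 0, 0, 0, 0, 0, -0.01, 0, 0, 0, 0, 0, 0, 0, 0, 0],
)

```text
t: 26.23
eef_pos: [0.5903, 0.3531, 0.0789]
ee_rot: [3.137, 0.014, -2.888]
force: [0.4, -0.4, -0.5]
width: 0.0875
```

Run:
```python
from near import *
near((.5875,.3525),'w12b.png',half=90); go((.5875,.3525,.0155),3.438)
```

```text
near ((588.1, 352.3), array([53.5, 53.3]), 17.1, 285)
t 26.28 delta mm [ -3.2  -0.9 -64.6] rv [-0.009  0.014  0.042] | per row/1 [-0.0032 -0.0009 -0.0646] [-0.0094  0.0136  0.0419] w 0.0879 F [-0.  -0.4 -0.3]
```

>>> apply_moves(
  increments=[-0.001, -0.0005, -0.015, -0.005, 0.007, 0.02, -0.001, -0.0005, -0.018, -0.005, 0.007, 0.02, -0.0005, 0, -0.015, 0, 0.001, 0, 0, 0, -0.008, 0, 0, 0, 0, 0, 0, 0, 0, 0],
)

```text
t: 26.7
eef_pos: [0.5921, 0.3556, 0.0281]
ee_rot: [3.138, 0.008, -2.846]
force: [-1.2, -0.6, -0.6]
width: 0.088
```

Run:
```python
from near import *
go((.588,.3524,.0155),3.44)
```

```text
t 26.7 delta mm [ -4.1  -3.2 -12.6] rv [-0.006  0.006  0.003] | per row/1 [-0.0041 -0.0032 -0.0126] [-0.0062  0.0064  0.0032] w 0.088 F [-1.2 -0.6 -0.6]
```

>>> apply_moves(
  increments=[-0.004, -0.003, -0.004, -0.006, 0.006, 0.003, 0, 0, -0.006, 0, 0, 0, 0, 0, 0, 0, 0, 0],
)

```text
t: 26.95
eef_pos: [0.5886, 0.353, 0.0187]
ee_rot: [3.141, 0.002, -2.843]
force: [0.1, 0.2, 0.2]
width: 0.0875
```

Run:
```python
from near import *
go((.588,.3524,.0155),3.44)
```

```text
t 26.95 delta mm [-0.6 -0.6 -3.2] rv [-0.001  0.001 -0.   ] | per row/1 [-0.0006 -0.0006 -0.0032] [-0.0007  0.0014 -0.0002] w 0.0875 F [0.1 0.2 0.2]
```

>>> apply_moves(
  increments=[-0.0007, -0.0008, -0.0035, -0.001, 0.001, 0, 0, 0, 0, 0, 0, 0],
)

```text
t: 27.12
eef_pos: [0.5882, 0.3524, 0.0157]
ee_rot: [-3.142, 0.001, -2.843]
force: [-0.0, -0.3, -0.2]
width: 0.088
```

>>> apply_moves(
  increments=[0, 0, -0.0003, 0, 0, 0, 0, 0, -0.0003, 0, 0, 0, 0, 0, -0.0003, 0, 0, 0, 0, 0, -0.0003, 0, 0, 0, 0, 0, 0, 0, 0, 0, 0, 0, 0, 0, 0, 0],
  hand=1,
  force=35,
)

```text
t: 27.62
eef_pos: [0.5888, 0.353, 0.0159]
ee_rot: [3.141, 0.003, -2.843]
force: [-0.2, 0.3, -0.5]
width: 0.0539
```

Run:
```python
from near import *
go((.588,.3524,.0155),3.44)
go((.5943,-.0126,.15),3.4016,12)
```

```text
t 27.62 delta mm [-0.8 -0.6 -0.4] rv [-0.002  0.003 -0.   ] | per row/1 [-0.0008 -0.0006 -0.0004] [-0.0018  0.003  -0.0005] w 0.0539 F [-0.2  0.3 -0.5]
t 27.62 delta mm [   5.5 -365.6  134.1] rv [-0.002  0.003 -0.039] | per row/12 [ 0.0005 -0.0305  0.0112] [-0.0001  0.0002 -0.0032] w 0.0539 F [-0.2  0.3 -0.5]
```

>>> apply_moves(
  increments=[0, 0, 0.02, 0, 0, 0, 0, 0, 0.036, 0, 0, 0, 0, 0, 0.038, 0, 0, 0, 0, 0, 0.038, 0, 0, 0, 0, 0, 0.038, 0, 0, 0, 0, 0, 0.038, 0, 0, 0, 0, 0, 0.038, 0, 0, 0, 0, 0, 0.038, 0, 0, 0, 0, 0, 0.038, 0, 0, 0, 0, 0, 0, 0, 0, 0],
)

```text
t: 28.45
eef_pos: [0.5823, 0.3462, 0.3483]
ee_rot: [-3.137, -0.007, -2.845]
force: [0.1, -1.0, 1.6]
width: 0.0537
```

Run:
```python
from near import *
go((.5943,-.0126,.34),3.4016,12)
```

```text
t 28.45 delta mm [  12.  -358.8   -8.3] rv [ 0.006 -0.006 -0.037] | per row/12 [ 0.001  -0.0299 -0.0007] [ 0.0005 -0.0005 -0.0031] w 0.0537 F [ 0.1 -1.   1.6]
```

>>> apply_moves(
  increments=[0.001, -0.03, 0, 0, 0, -0.003, 0.001, -0.03, 0, 0, 0, -0.003, 0.001, -0.03, 0, 0, 0, -0.003, 0.001, -0.03, 0, 0, 0, -0.003, 0.001, -0.03, 0, 0, 0, -0.003, 0.001, -0.03, 0, 0, 0, -0.003, 0.001, -0.03, 0, 0, 0, -0.003, 0.001, -0.03, 0, 0, 0, -0.003, 0.001, -0.03, 0, 0, 0, -0.003, 0.001, -0.03, 0, 0, 0, -0.003, 0.001, -0.03, 0, 0, 0, -0.003, 0.001, -0.025, 0, 0, 0, -0.003, 0, 0, 0, 0, 0, 0],
)

```text
t: 29.53
eef_pos: [0.5897, -0.0217, 0.3482]
ee_rot: [3.141, -0.003, -2.877]
force: [0.3, -0.2, -0.4]
width: 0.054
```

Run:
```python
from near import *
go((.5943,-.0126,.12),3.4016,7)
```

```text
t 29.53 delta mm [   4.6    9.1 -228.2] rv [ 0.    -0.003 -0.004] | per row/7 [ 0.0007  0.0013 -0.0326] [ 0.     -0.0004 -0.0006] w 0.054 F [ 0.3 -0.2 -0.4]
```

>>> apply_moves(
  increments=[0.002, 0.004, -0.015, 0, 0, 0, 0.002, 0.004, -0.025, 0, 0, 0, 0, 0, -0.03, 0, 0, 0, 0, 0, -0.03, 0, 0, 0, 0, 0, -0.03, 0, 0, 0, 0, 0, -0.03, 0, 0, 0, 0, 0, -0.025, 0, 0, 0, 0, 0, -0.015, 0, 0, 0, 0, 0, 0, 0, 0, 0],
)

```text
t: 30.28
eef_pos: [0.5912, -0.0154, 0.1409]
ee_rot: [3.14, 0.004, -2.883]
force: [-0.9, -0.3, -1.5]
width: 0.0538
```

Run:
```python
from near import *
go((.5943,-.0126,.0806),3.4016)
c,im=grab('wrist','w13.png')
```

```text
t 30.28 delta mm [  3.1   2.8 -60.3] rv [-0.002  0.003  0.002] | per row/1 [ 0.0031  0.0028 -0.0603] [-0.0024  0.0034  0.0016] w 0.0538 F [-0.9 -0.3 -1.5]
```

View pics/w13.png

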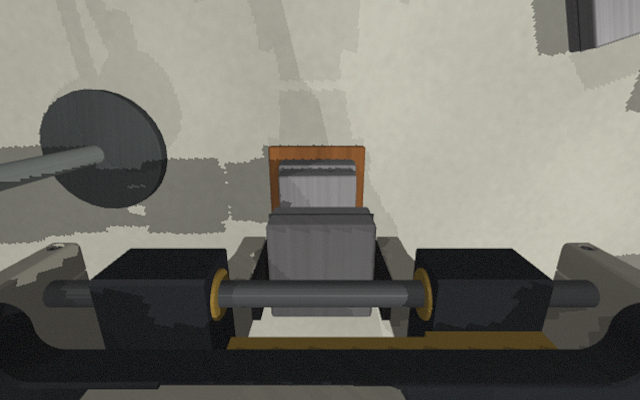

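>>> apply_moves(
  increments=[0.003, 0.003, -0.01, -0.002, 0.003, 0.002, 0, 0, -0.012, 0, 0, 0, 0, 0, -0.012, 0, 0, 0, 0, 0, -0.008, 0, 0, 0, 0, 0, 0, 0, 0, 0],
)

```text
t: 30.75
eef_pos: [0.5989, -0.0106, 0.1019]
ee_rot: [-3.141, 0.01, -2.879]
force: [-0.6, -1.0, -1.3]
width: 0.0537
```

Run:
```python
from near import *
go((.5944,-.0122,.080),3.4016)
```

```text
t 30.75 delta mm [ -4.5  -1.6 -21.9] rv [-0.002  0.01  -0.002] | per row/1 [-0.0045 -0.0016 -0.0219] [-0.0018  0.01   -0.0023] w 0.0537 F [-0.6 -1.  -1.3]
```

>>> apply_moves(
  increments=[-0.0045, -0.0015, -0.003, -0.002, 0.01, -0.002, -0.001, 0, -0.006, 0, 0.001, 0, 0, 0, -0.005, 0, 0, 0, 0, 0, 0, 0, 0, 0],
)

```text
t: 31.08
eef_pos: [0.5939, -0.012, 0.0881]
ee_rot: [-3.142, 0.0, -2.881]
force: [0.4, 0.6, -0.9]
width: 0.0538
```

Run:
```python
from near import *
go((.5944,-.0122,.080),3.4016)
```

```text
t 31.08 delta mm [ 0.5 -0.2 -8.1] rv [-0.  0. -0.] | per row/1 [ 0.0005 -0.0002 -0.0081] [-0.0001  0.0005 -0.0004] w 0.0538 F [ 0.4  0.6 -0.9]
```

>>> apply_moves(
  increments=[0, 0, -0.003, 0, 0, 0, 0, 0, -0.003, 0, 0, 0, 0, 0, 0, 0, 0, 0],
)

```text
t: 31.33
eef_pos: [0.5944, -0.012, 0.0821]
ee_rot: [-3.141, 0.002, -2.881]
force: [-0.6, 0.4, -1.1]
width: 0.054
```

Run:
```python
from near import *
go((.5944,-.0122,.080),3.4016)
```

```text
t 31.33 delta mm [ 0.  -0.2 -2.1] rv [-0.     0.002 -0.001] | per row/1 [ 0.     -0.0002 -0.0021] [-0.0002  0.0016 -0.0005] w 0.054 F [-0.6  0.4 -1.1]
```

>>> apply_moves(
  increments=[0, 0, -0.0015, 0, 0.002, 0, 0, 0, -0.0008, 0, 0, 0, 0, 0, 0, 0, 0, 0],
)

```text
t: 31.58
eef_pos: [0.5947, -0.0119, 0.0799]
ee_rot: [3.141, 0.0, -2.881]
force: [0.4, 0.6, -0.6]
width: 0.0535
```

Run:
```python
from near import *
go((.5944,-.0122,.080),3.4016)
```

```text
t 31.58 delta mm [-0.3 -0.3  0.1] rv [-0.     0.    -0.001] | per row/1 [-0.0003 -0.0003  0.0001] [-0.0003  0.     -0.0006] w 0.0535 F [ 0.4  0.6 -0.6]
```

>>> apply_moves(
  increments=[-0.0003, -0.0003, -0.0003, 0, 0, 0, 0, 0, 0, 0, 0, 0, 0, 0, 0, 0, 0, 0, 0, 0, 0, 0, 0, 0, 0, 0, 0, 0, 0, 0],
  hand=0,
)

```text
t: 32.0
eef_pos: [0.595, -0.0122, 0.0804]
ee_rot: [3.142, 0.002, -2.881]
force: [-0.3, -0.3, -0.6]
width: 0.0815
```

>>> apply_moves(
  increments=[0, 0, 0.01, 0, 0, 0, 0, 0, 0.02, 0, 0, 0, 0, 0, 0.035, 0, 0, 0, 0, 0, 0.035, 0, 0, 0, 0, 0, 0.035, 0, 0, 0, 0, 0, 0.035, 0, 0, 0, 0, 0, 0.035, 0, 0, 0, -0.005, 0.02, 0.01, 0, 0, 0, -0.005, 0.02, 0, 0, 0, 0, -0.005, 0.02, 0, 0, 0, 0, -0.005, 0.02, 0, 0, 0, 0, 0, 0, 0, 0, 0, 0],
)

```text
t: 33.0
eef_pos: [0.57, 0.0673, 0.3175]
ee_rot: [-3.141, 0.008, -2.885]
force: [0.5, -0.2, -0.2]
width: 0.088
```

Run:
```python
from top import *
c,im=grab('wrist','w14.png')
Wi=np.linalg.inv(c[1]); print('cam',Wi[:3,3].round(4)); u=proj(c,[.5943,-.0126,.04]).astype(int); print(u)
x0,y0=u[0]-50,max(0,u[1]-50); print(x0,y0)
cv2.imwrite('pics/w14c.png',cv2.resize(im[y0:y0+100,x0:x0+100,::-1],None,fx=6,fy=6,interpolation=cv2.INTER_CUBIC))
go((.414,-.194,.25),2.155,10)
```

```text
cam [ 0.5908 -0.0149  0.4643]
[320  99]
270 49
t 33.05 delta mm [-156.3 -260.3  -67.7] rv [ 0.004  0.008 -1.244] | per row/10 [-0.0156 -0.026  -0.0068] [ 0.0004  0.0008 -0.1244] w 0.0874 F [0.3 0.4 1.3]
```

View pics/w14c.png

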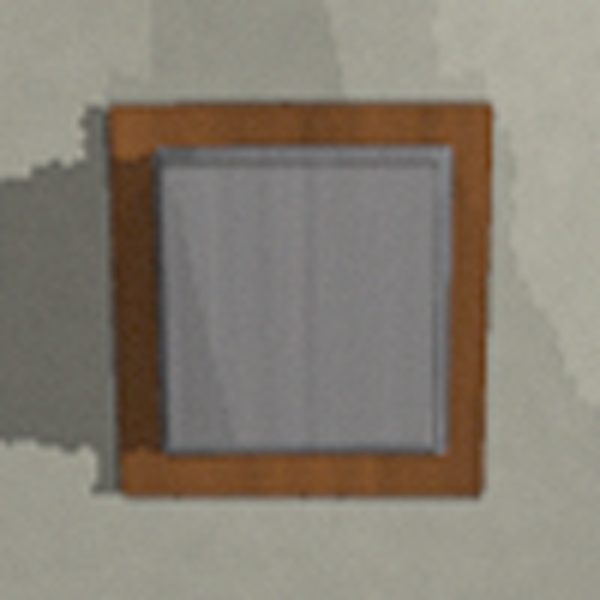

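Run:
```python
from top import *
c=cam('wrist'); f=lambda x,y:(270+x/6-.4,49+y/6-.4)
def q(n,P,z):
    w=np.array([loc(c,f(*p),z) for p in P]); print(n,w.tolist(),'mid',w.mean(0).round(1))
q('54',[(162,164),(438,164),(167,451),(437,451)],.092)
q('outer',[(154,147),(452,147),(162,453),(446,453)],.04)
q('board',[(108,103),(493,103),(121,497),(482,497)],.008)
```

```text
54 [[26.7, -27.5], [-25.7, -27.3], [27.2, 25.7], [-26.5, 25.9]] mid [ 0.4 -0.8]
outer [[32.6, -34.4], [-31.7, -34.1], [32.7, 30.1], [-31.7, 30.2]] mid [ 0.5 -2. ]
board [[45.7, -46.3], [-43.1, -45.9], [45.8, 43.0], [-42.9, 43.2]] mid [ 1.4 -1.5]
```

Tin54 is within 1 mm of the board centre. Next is tin48.

>>> apply_moves(
  increments=[-0.0156, -0.026, 0, 0, 0, 0.033, -0.0156, -0.026, 0, 0, 0, 0.033, -0.0156, -0.026, 0, 0, 0, 0.033, -0.0156, -0.026, 0, 0, 0, 0.033, -0.0156, -0.026, 0, 0, 0, 0.033, -0.0156, -0.026, -0.01, 0, 0, 0.033, -0.0156, -0.026, -0.02, 0, 0, 0.033, -0.0156, -0.026, -0.03, 0, 0, 0.033, -0.0156, -0.026, -0.03, 0, 0, 0.033, -0.0156, -0.026, -0.02, 0, 0, 0.03, 0, 0, -0.01, 0, 0, 0, 0, 0, 0, 0, 0, 0],
)

```text
t: 34.05
eef_pos: [0.4035, -0.207, 0.2008]
ee_rot: [-3.136, 0.015, -2.539]
force: [0.5, 0.4, -0.2]
width: 0.0878
```

Run:
```python
from near import *
near((.414,-.194),'w15.png',half=60); go((.414,-.194,.06),3.726)
```

```text
near ((422.1, -218.6), array([69.5, 57.2]), 31.3, 232)
t 34.1 delta mm [  10.    12.8 -141.7] rv [-0.003  0.017 -0.019] | per row/1 [ 0.01    0.0128 -0.1417] [-0.0034  0.0166 -0.0192] w 0.0878 F [-1.8 -0.1 -1. ]
```

View pics/w15.png

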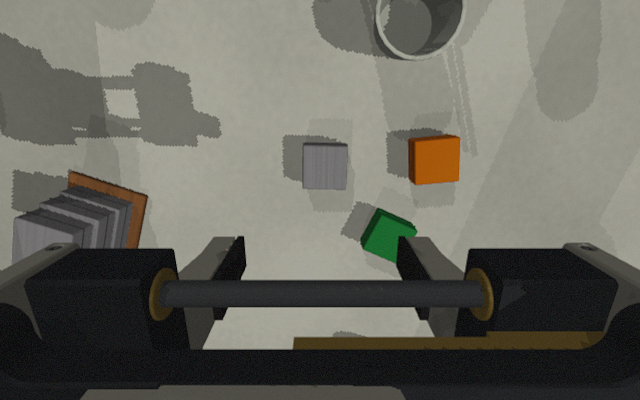

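The grey tin48 is at (325,165), with orange (434,160) and green (388,235) beside it. It seems to have been shifted a couple of centimetres, so I'll re-measure with a fresh seed.

Run:
```python
from near import *
c=cam('wrist'); p=ray(c,(325,165),.028); print(p)
near(p,None,half=30); go((.4221,-.2186,.06),3.726)
im=optics.grab_frame('wrist'); lab=cv2.cvtColor(im,cv2.COLOR_RGB2LAB).astype(int)
print(lab[165,290:360:4].tolist()); print(lab[130:205:4,325].tolist())
```

```text
[ 0.41308258 -0.22307656  0.028     ]
near ((411.4, -219.9), array([48.5, 47.1]), 33.2, 163)
t 34.15 delta mm [  16.7  -12.2 -142.8] rv [-0.003  0.019 -0.02 ] | per row/1 [ 0.0167 -0.0122 -0.1428] [-0.003   0.0187 -0.0201] w 0.0875 F [ 0.1 -0.8  0.5]
[[119, 127, 133], [117, 126, 133], [118, 127, 133], [118, 127, 133], [117, 129, 127], [124, 130, 128], [122, 129, 128], [122, 129, 128], [124, 128, 129], [127, 129, 127], [123, 129, 128], [124, 128, 127], [123, 128, 129], [124, 129, 128], [124, 128, 129], [147, 126, 135], [168, 126, 135], [168, 126, 135]]
[[164, 126, 134], [163, 126, 134], [111, 127, 133], [107, 128, 130], [88, 128, 128], [125, 129, 128], [125, 129, 128], [126, 130, 128], [126, 129, 128], [123, 129, 128], [129, 128, 128], [125, 129, 128], [130, 128, 128], [129, 129, 128], [128, 129, 128], [142, 125, 134], [153, 127, 134], [150, 126, 135], [149, 125, 134]]
```

>>> apply_moves(
  increments=[0.003, -0.007, -0.015, -0.003, 0.01, -0.012, 0.003, -0.0065, -0.025, 0, 0.009, -0.012, 0, 0, -0.03, 0, 0, 0, 0, 0, -0.03, 0, 0, 0, 0, 0, -0.02, 0, 0, 0, 0, 0, -0.01, 0, 0, 0, 0, 0, 0, 0, 0, 0],
)

```text
t: 34.78
eef_pos: [0.4263, -0.2172, 0.08]
ee_rot: [-3.124, 0.017, -2.551]
force: [0.0, -0.1, -0.0]
width: 0.0879
```

Run:
```python
from near import *
near((.4114,-.2199),None,half=70); go((.4114,-.2199,.0155),3.721)
```

```text
near ((411.4, -220.4), array([47.2, 46.5]), 33.3, 243)
t 34.83 delta mm [-15.6  -2.5 -65.5] rv [ 0.005  0.025 -0.012] | per row/1 [-0.0156 -0.0025 -0.0655] [ 0.0055  0.0246 -0.0117] w 0.0874 F [ 0.1 -0.   0. ]
```

>>> apply_moves(
  increments=[-0.008, -0.0013, -0.004, 0.003, 0.012, -0.006, -0.008, -0.0013, -0.008, 0.002, 0.012, -0.006, 0, 0, -0.015, 0, 0, 0, 0, 0, -0.01, 0, 0, 0, 0, 0, 0, 0, 0, 0],
)

```text
t: 35.25
eef_pos: [0.4145, -0.2196, 0.0479]
ee_rot: [-3.136, 0.006, -2.561]
force: [-1.2, -0.0, 0.2]
width: 0.0878
```

Run:
```python
from near import *
go((.4114,-.2202,.0155),3.722)
```

```text
t 35.25 delta mm [ -3.1  -0.6 -32.4] rv [ 0.001  0.008 -0.   ] | per row/1 [-0.0031 -0.0006 -0.0324] [ 0.0012  0.0084 -0.0003] w 0.0878 F [-1.2 -0.   0.2]
```

>>> apply_moves(
  increments=[-0.003, -0.0006, -0.005, 0.001, 0.008, 0, -0.001, 0, -0.01, 0, 0.002, 0, -0.001, 0, -0.01, 0, 0, 0, 0, 0, -0.003, 0, 0, 0, 0, 0, 0, 0, 0, 0],
)

```text
t: 35.67
eef_pos: [0.4102, -0.2207, 0.0203]
ee_rot: [-3.14, 0.001, -2.561]
force: [0.0, 0.4, 0.3]
width: 0.0878
```

Run:
```python
from near import *
go((.4114,-.2202,.0155),3.722)
```

```text
t 35.67 delta mm [ 1.2  0.5 -4.8] rv [0.001 0.001 0.   ] | per row/1 [ 0.0012  0.0005 -0.0048] [0.0006 0.0012 0.0001] w 0.0878 F [0.  0.4 0.3]
```

>>> apply_moves(
  increments=[0.0012, 0.0005, -0.005, 0, 0.001, 0, 0, 0, 0, 0, 0, 0],
)

```text
t: 35.83
eef_pos: [0.4117, -0.2203, 0.0152]
ee_rot: [-3.141, -0.0, -2.561]
force: [0.2, 0.4, -1.1]
width: 0.0878
```

>>> apply_moves(
  increments=[0, 0, -0.0003, 0, 0, 0, 0, 0, -0.0003, 0, 0, 0, 0, 0, -0.0003, 0, 0, 0, 0, 0, -0.0003, 0, 0, 0, 0, 0, 0, 0, 0, 0, 0, 0, 0, 0, 0, 0],
  hand=1,
  force=35,
)

```text
t: 36.33
eef_pos: [0.4128, -0.2203, 0.0148]
ee_rot: [-3.14, 0.001, -2.561]
force: [-0.4, 0.2, -0.2]
width: 0.0529
```

Run:
```python
from near import *
go((.4114,-.2202,.0155),3.722)
go((.5943,-.0126,.17),3.4016,10)
```

```text
t 36.33 delta mm [-1.4  0.1  0.7] rv [ 0.001  0.002 -0.   ] | per row/1 [-0.0014  0.0001  0.0007] [ 0.001   0.0022 -0.0004] w 0.0529 F [-0.4  0.2 -0.2]
t 36.33 delta mm [181.5 207.7 155.2] rv [ 0.001  0.002 -0.321] | per row/10 [0.0182 0.0208 0.0155] [ 0.0001  0.0002 -0.0321] w 0.0529 F [-0.4  0.2 -0.2]
```

Width 52.9 mm, so the jaws are still closing. Giving them a few more rows.

>>> apply_moves(
  increments=[-0.001, 0, 0.0005, 0, 0.002, 0, 0, 0, 0, 0, 0, 0, 0, 0, 0, 0, 0, 0],
)

```text
t: 36.58
eef_pos: [0.4116, -0.2203, 0.0155]
ee_rot: [-3.141, -0.0, -2.561]
force: [0.3, 0.2, -1.5]
width: 0.0478
```

Run:
```python
from near import *
go((.4114,-.2202,.0155),3.722)
go((.5943,-.0126,.17),3.4016,10)
```

```text
t 36.58 delta mm [-0.2  0.1 -0. ] rv [ 0.001  0.    -0.   ] | per row/1 [-0.0002  0.0001 -0.    ] [ 0.0009  0.0001 -0.0002] w 0.0478 F [ 0.3  0.2 -1.5]
t 36.58 delta mm [182.7 207.7 154.5] rv [ 0.001 -0.    -0.321] | per row/10 [0.0183 0.0208 0.0154] [ 0.0001 -0.     -0.0321] w 0.0478 F [ 0.3  0.2 -1.5]
```

>>> apply_moves(
  increments=[0, 0, 0.02, 0, 0, 0, 0, 0, 0.03, 0, 0, 0, 0, 0, 0.035, 0, 0, 0, 0, 0, 0.035, 0, 0, 0, 0, 0, 0.03, 0, 0, 0, 0.0183, 0.0208, 0.005, 0, 0, -0.032, 0.0183, 0.0208, 0, 0, 0, -0.032, 0.0183, 0.0208, 0, 0, 0, -0.032, 0.0183, 0.0208, 0, 0, 0, -0.032, 0.0183, 0.0208, 0, 0, 0, -0.032, 0.0183, 0.0208, 0, 0, 0, -0.032, 0.0183, 0.0208, 0, 0, 0, -0.032, 0.0183, 0.0208, 0, 0, 0, -0.032, 0.0183, 0.0208, 0, 0, 0, -0.032, 0.015, 0.017, 0, 0, 0, -0.03, 0, 0, 0, 0, 0, 0],
)

```text
t: 37.92
eef_pos: [0.5922, -0.0052, 0.1785]
ee_rot: [3.138, 0.0, -2.9]
force: [0.6, -0.5, -0.3]
width: 0.0479
```

Run:
```python
from near import *
go((.5943,-.0124,.1076),3.4016)
```

```text
t 37.92 delta mm [  2.1  -7.2 -70.9] rv [-0.004 -0.001  0.019] | per row/1 [ 0.0021 -0.0072 -0.0709] [-0.0035 -0.0009  0.0189] w 0.0479 F [ 0.6 -0.5 -0.3]
```

>>> apply_moves(
  increments=[0.001, -0.007, 0, -0.004, -0.001, 0.019, 0, 0, -0.01, 0, 0, 0, 0, 0, -0.015, 0, 0.001, 0, 0, 0, -0.015, 0, 0.001, 0, 0, 0, -0.008, 0, 0, 0, 0, 0, 0, 0, 0, 0],
)

```text
t: 38.42
eef_pos: [0.5901, -0.0154, 0.1259]
ee_rot: [3.141, -0.004, -2.878]
force: [-0.5, 0.2, -0.4]
width: 0.0475
```

Run:
```python
from near import *
go((.5945,-.0124,.1075),3.4016); grab('wrist','w16.png')
```

```text
t 38.42 delta mm [  4.4   3.  -18.4] rv [ 0.001 -0.004 -0.004] | per row/1 [ 0.0044  0.003  -0.0184] [ 0.0009 -0.0044 -0.0039] w 0.0475 F [-0.5  0.2 -0.4]
```

>>> apply_moves(
  increments=[0.004, 0.003, -0.002, 0, -0.004, -0.004, 0, 0, -0.005, 0, 0, 0, 0, 0, -0.004, 0, 0, 0, 0, 0, 0, 0, 0, 0],
)

```text
t: 38.8
eef_pos: [0.5955, -0.013, 0.1168]
ee_rot: [-3.14, 0.003, -2.883]
force: [-0.4, -0.4, -2.2]
width: 0.0478
```

Run:
```python
from near import *
go((.5945,-.0124,.1075),3.4016)
```

```text
t 38.8 delta mm [-1.   0.6 -9.3] rv [0.001 0.004 0.001] | per row/1 [-0.001   0.0006 -0.0093] [0.0005 0.0036 0.0012] w 0.0478 F [-0.4 -0.4 -2.2]
```

>>> apply_moves(
  increments=[-0.001, 0.0006, -0.002, 0, 0.003, 0.001, 0, 0, -0.003, 0, 0, 0, 0, 0, -0.002, 0, 0, 0, 0, 0, 0, 0, 0, 0],
)

```text
t: 39.13
eef_pos: [0.5948, -0.0121, 0.1099]
ee_rot: [-3.141, 0.002, -2.881]
force: [-0.5, -0.5, -2.0]
width: 0.0479
```

Run:
```python
from near import *
go((.5945,-.0124,.1075),3.4016)
```

```text
t 39.13 delta mm [-0.3 -0.3 -2.4] rv [ 0.     0.002 -0.   ] | per row/1 [-0.0003 -0.0003 -0.0024] [ 0.0002  0.0017 -0.0005] w 0.0479 F [-0.5 -0.5 -2. ]
```

>>> apply_moves(
  increments=[-0.0004, -0.0003, -0.0015, 0, 0.002, 0, 0, 0, -0.0006, 0, 0, 0, 0, 0, 0, 0, 0, 0],
)

```text
t: 39.38
eef_pos: [0.5945, -0.0123, 0.1076]
ee_rot: [-3.141, -0.0, -2.881]
force: [-0.1, -0.2, -0.5]
width: 0.0477
```

Run:
```python
from near import *
go((.5945,-.0124,.1075),3.4016)
```

```text
t 39.38 delta mm [ 0.  -0.1 -0.1] rv [ 0.    -0.    -0.001] | per row/1 [ 0.     -0.0001 -0.0001] [ 0.0002 -0.0003 -0.0007] w 0.0477 F [-0.1 -0.2 -0.5]
```

>>> apply_moves(
  increments=[0, 0, -0.0003, 0, 0, 0, 0, 0, 0, 0, 0, 0, 0, 0, 0, 0, 0, 0, 0, 0, 0, 0, 0, 0, 0, 0, 0, 0, 0, 0, 0, 0, 0, 0, 0, 0],
  hand=0,
)

```text
t: 39.88
eef_pos: [0.5952, -0.0123, 0.1081]
ee_rot: [-3.141, 0.001, -2.881]
force: [0.3, -0.4, -0.2]
width: 0.0822
```

>>> apply_moves(
  increments=[0, 0, 0.01, 0, 0, 0, 0, 0, 0.02, 0, 0, 0, 0, 0, 0.035, 0, 0, 0, 0, 0, 0.035, 0, 0, 0, 0, 0, 0.035, 0, 0, 0, 0, 0, 0.035, 0, 0, 0, 0, 0, 0.035, 0, 0, 0, -0.005, 0.02, 0.01, 0, 0, 0, -0.005, 0.02, 0, 0, 0, 0, -0.005, 0.02, 0, 0, 0, 0, -0.005, 0.02, 0, 0, 0, 0, 0, 0, 0, 0, 0, 0],
)

```text
t: 40.88
eef_pos: [0.57, 0.067, 0.345]
ee_rot: [-3.141, 0.007, -2.885]
force: [0.4, 0.0, 0.0]
width: 0.0872
```

Run:
```python
from top import *
c,im=grab('wrist','w17.png')
Wi=np.linalg.inv(c[1]); print('cam',Wi[:3,3].round(4)); u=proj(c,[.5943,-.0126,.04]).astype(int)
x0,y0=u[0]-50,max(0,u[1]-50); print(x0,y0)
a=cv2.resize(im[y0:y0+100,x0:x0+100,::-1],None,fx=5,fy=5,interpolation=cv2.INTER_CUBIC)
s=optics.grab_frame('scene')[...,::-1]; cv2.imwrite('pics/s17.png',s)
s=cv2.resize(s[100:300,190:340],None,fx=2,fy=2); o=np.zeros((500,800,3),np.uint8); o[:,:500]=a; o[:400,500:]=s[:, :300]
cv2.imwrite('pics/m17.png',o)
lg=look(None,('lamp_grip','tin42_c','tin48_c'),'scene'); look(None,('lamp_grip','lamp_pivot','tin42_c'),'wrist')
```

```text
cam [ 0.5908 -0.015   0.492 ]
270 50
lamp_grip [384.6 199.3] 0.98 [0.703 0.17  0.275]
lamp_grip [172.3 263.9] 0.53 [ 0.726 -0.451  0.275]
tin48_c [247.9 176.2] 0.7 [ 0.311 -0.198  0.014]
tin48_c [221.8 185.4] 0.68 [ 0.324 -0.3    0.014]
tin48_c [317.6 211.3] 0.66 [0.536 0.01  0.014]
41.18 [0.5706 0.0641 0.3433] [-3.14   0.005 -2.887] 0.08744104630063958 [ 0.1 -0.4 -0.3]
lamp_pivot [60.4 55. ] 0.82 [0.795 0.001 0.235]
41.38 [0.5706 0.0642 0.3432] [-3.14   0.005 -2.887] 0.0875736083504086 [-0.4  0.4  0.7]
```

View pics/m17.png

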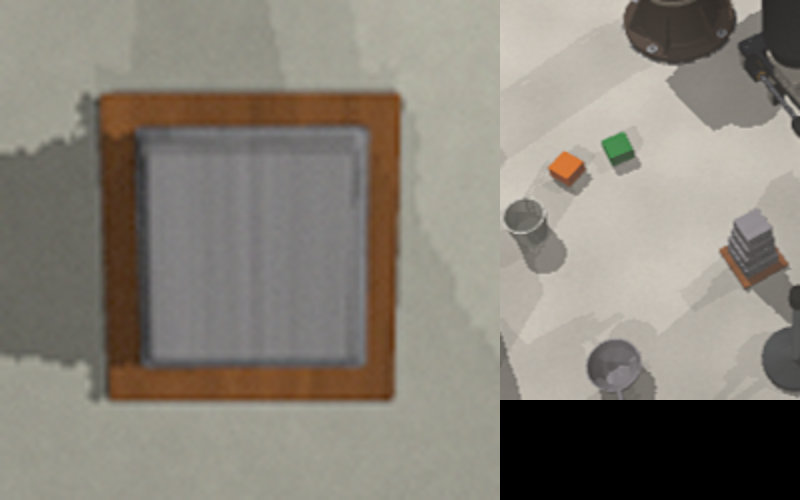

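All four tins stand as one column, square on the board, steps even on every side; green and orange are untouched. No 42 mm tin is visible or detected anywhere. Next I'll fetch the lamp handle.

>>> apply_moves(
  increments=[0.012, 0.01, 0.01, 0, 0, 0.05, 0.024, 0.02, 0, 0, 0, 0.06, 0.024, 0.02, 0, 0, 0, 0.06, 0.024, 0.02, 0, 0, 0, 0.06, 0.024, 0.02, 0, 0, 0, 0.06, 0.012, 0.012, 0, 0, 0, 0.03, 0, 0, 0, 0, 0, 0],
)

```text
t: 41.97
eef_pos: [0.6952, 0.167, 0.3534]
ee_rot: [-3.14, 0.005, -2.557]
force: [-1.1, -1.0, -1.3]
width: 0.0877
```

Run:
```python
from look import *; from go import *
look('w18.png',('lamp_grip','lamp_pivot','lamp_arm'))
look(None,('lamp_grip','lamp_pivot'),'side'); look(None,('lamp_grip','lamp_pivot'),'scene')
go((.692,.168,.272),3.71)
```

```text
lamp_grip [322.6 216. ] 0.94 [0.692 0.169 0.275]Traceback (most recent call last):
  File "<stdin>", line 2, in <module>
  File "look.py", line 6, in look
    for d in finder.landmark_of(name,n)[:5]:
             ~~~~~~~~~~~~~~~~~~^^^^^^^^
ValueError: it knows: chopstick_rack, jar, lamp_grip, lamp_pivot, mold, riser_top, rolling_pin, strainer, teacup, thermos, tin42, tin48, tin54, tin60, tin66
```

>>> apply_moves(
  increments=[-0.003, 0.002, -0.01, 0, 0.004, -0.01, 0, 0, -0.02, 0, 0, 0, 0, 0, -0.02, 0, 0, 0, 0, 0, -0.015, 0, 0, 0, 0, 0, -0.007, 0, 0, 0, 0, 0, 0, 0, 0, 0],
)

```text
t: 42.62
eef_pos: [0.6855, 0.1626, 0.2829]
ee_rot: [3.141, 0.008, -2.579]
force: [0.3, 0.6, -0.1]
width: 0.0875
```

Run:
```python
from look import *; from go import *
look(None,('lamp_grip',)); go((.692,.169,.272),3.71)
```

```text
lamp_grip [299.3 262.3] 0.85 [0.694 0.173 0.275]
42.72 [0.6866 0.1629 0.285 ] [-3.142  0.01  -2.579] 0.08777110836073394 [ 0.1 -0.6  0.9]
t 42.72 delta mm [  5.4   6.1 -13. ] rv [-0.005  0.009  0.006] | per row/1 [ 0.0054  0.0061 -0.013 ] [-0.0054  0.0086  0.0057] w 0.0878 F [ 0.1 -0.6  0.9]
```

>>> apply_moves(
  increments=[0.005, 0.006, -0.002, -0.005, 0.009, 0.006, 0, 0, -0.005, 0, 0, 0, 0, 0, -0.004, 0, 0, 0, 0, 0, 0, 0, 0, 0],
)

```text
t: 43.05
eef_pos: [0.6934, 0.1698, 0.2776]
ee_rot: [-3.141, 0.005, -2.573]
force: [0.2, -0.3, -0.3]
width: 0.0877
```

Run:
```python
from look import *; from go import *
go((.692,.1695,.272),3.71)
```

```text
t 43.05 delta mm [-1.4 -0.3 -5.6] rv [-0.002  0.005 -0.   ] | per row/1 [-0.0014 -0.0003 -0.0056] [-0.0023  0.0047 -0.0003] w 0.0877 F [ 0.2 -0.3 -0.3]
```

Closing on the handle.

>>> apply_moves(
  increments=[-0.0014, -0.0003, -0.004, -0.002, 0.005, 0, 0, 0, -0.001, 0, 0, 0, 0, 0, 0, 0, 0, 0, 0, 0, 0, 0, 0, 0, 0, 0, 0, 0, 0, 0, 0, 0, -0.0005, 0, 0, 0, 0, 0, 0, 0, 0, 0, 0, 0, 0, 0, 0, 0, 0, 0, -0.0005, 0, 0, 0, 0, 0, 0, 0, 0, 0, 0, 0, 0, 0, 0, 0, 0, 0, 0, 0, 0, 0],
  hand=1,
  force=12,
)

```text
t: 44.05
eef_pos: [0.6921, 0.1696, 0.2717]
ee_rot: [3.141, 0.001, -2.573]
force: [0.4, 0.1, -0.6]
width: 0.0218
```

Run:
```python
from look import *; from go import *
go((.692,.1695,.272),3.71)
```

```text
t 44.05 delta mm [-0.1 -0.1  0.3] rv [-0.  0. -0.] | per row/1 [-0.0001 -0.0001  0.0003] [-0.0005  0.0003 -0.0004] w 0.0218 F [ 0.4  0.1 -0.6]
```

>>> apply_moves(
  increments=[-0.0137, -0.0092, 0, 0, 0, 0.0826, -0.0129, -0.0103, 0, 0, 0, 0.0826, -0.012, -0.0113, 0, 0, 0, 0.0826, -0.011, -0.0123, 0, 0, 0, 0.0826],
)

```text
t: 44.38
eef_pos: [0.644, 0.1283, 0.2716]
ee_rot: [-3.14, 0.004, -2.23]
force: [3.3, -1.7, -1.6]
width: 0.0219
```

```bash
cat > arc.py <<'E'
from go import *
s=arm.get_state(); d=s['eef_pos'][:2]-[.797,-.002]; a=np.arctan2(d[1],-d[0]); y=s['ee_rot'][2]
print('r',np.hypot(*d).round(4),'a',a.round(3),'yaw err',((np.pi/2-a)-y+1.57)%np.pi-1.57)
go([*(np.array([.797,-.002])+.2*np.array([-np.cos(a),np.sin(a)])),.272],1.5*np.pi-a)
E
python3 arc.py
```

```text
r 0.201 a 0.705 yaw err -0.045830177958683604
t 44.38 delta mm [ 0.7 -0.6  0.4] rv [-0.002  0.003 -0.046] | per row/1 [ 0.0007 -0.0006  0.0004] [-0.0021  0.0034 -0.0458] w 0.0219 F [ 3.3 -1.7 -1.6]
```

>>> apply_moves(
  increments=[-0.0098, -0.0135, 0, 0, 0, 0.075, -0.0092, -0.0141, 0, 0, 0, 0.075, -0.008, -0.0148, 0, 0, 0, 0.075, -0.0067, -0.0154, 0, 0, 0, 0.08],
)

```text
t: 44.72
eef_pos: [0.6094, 0.0695, 0.2716]
ee_rot: [-3.137, 0.007, -1.907]
force: [6.4, -0.6, -4.5]
width: 0.0219
```

```bash
python3 arc.py
```

```text
r 0.2007 a 0.364 yaw err -0.027956939560417338
t 44.72 delta mm [ 0.7 -0.3  0.4] rv [-0.005  0.006 -0.028] | per row/1 [ 0.0007 -0.0003  0.0004] [-0.0047  0.0063 -0.0279] w 0.0219 F [ 6.4 -0.6 -4.5]
```

>>> apply_moves(
  increments=[-0.004, -0.0161, 0, -0.003, 0.004, 0.07, -0.0035, -0.0165, 0, 0, 0, 0.075, -0.0022, -0.0165, 0, 0, 0, 0.08, -0.001, -0.014, 0, 0, 0, 0.075, 0, 0, 0, 0, 0, 0],
)

```text
t: 45.13
eef_pos: [0.5969, 0.0038, 0.2716]
ee_rot: [-3.139, 0.006, -1.585]
force: [1.4, -1.3, -1.8]
width: 0.0218
```

```bash
python3 arc.py
```

```text
r 0.2002 a 0.029 yaw err -0.01451859478954165
t 45.13 delta mm [ 0.2 -0.   0.4] rv [-0.006  0.003 -0.015] | per row/1 [ 0.0002 -0.      0.0004] [-0.0055  0.0031 -0.0145] w 0.0218 F [ 1.4 -1.3 -1.8]
```

>>> apply_moves(
  increments=[0, -0.007, 0, -0.005, 0.003, 0.025, 0.0004, -0.007, 0, 0, 0, 0.03, 0, 0, 0, 0, 0, 0],
)

```text
t: 45.38
eef_pos: [0.597, -0.0103, 0.2716]
ee_rot: [3.142, 0.002, -1.531]
force: [0.6, 0.7, -1.0]
width: 0.0219
```

```bash
python3 arc.py
```

```text
r 0.2002 a -0.042 yaw err 0.0016056910878845532
t 45.38 delta mm [0.2 0.  0.4] rv [-0.002 -0.     0.002] | per row/1 [0.0002 0.     0.0004] [-0.0017 -0.0001  0.0016] w 0.0219 F [ 0.6  0.7 -1. ]
```

>>> apply_moves(
  increments=[0, -0.0022, 0, 0, 0, 0.008, 0, 0, 0, 0, 0, 0, 0, 0, 0, 0, 0, 0],
)

```text
t: 45.63
eef_pos: [0.5971, -0.0119, 0.2716]
ee_rot: [3.142, 0.002, -1.525]
force: [0.4, -0.3, -0.3]
width: 0.0217
```

```bash
python3 arc.py
```

```text
r 0.2002 a -0.049 yaw err 0.004028041284292572
t 45.63 delta mm [0.2 0.  0.4] rv [-0.002 -0.     0.004] | per row/1 [0.0002 0.     0.0004] [-0.0017 -0.0001  0.004 ] w 0.0217 F [ 0.4 -0.3 -0.3]
```

Good: y is −0.012, over the column. Opening, then lifting straight up.

>>> apply_moves(
  increments=[0, 0, 0, 0, 0, 0, 0, 0, 0, 0, 0, 0, 0, 0, 0, 0, 0, 0, 0, 0, 0, 0, 0, 0, 0, 0, 0, 0, 0, 0, 0, 0, 0, 0, 0, 0, 0, 0, 0, 0, 0, 0, 0, 0, 0, 0, 0, 0, 0, 0, 0, 0, 0, 0, 0, 0, 0, 0, 0, 0],
  hand=0,
)

```text
t: 46.47
eef_pos: [0.597, -0.0111, 0.2721]
ee_rot: [-3.141, 0.002, -1.527]
force: [-0.5, -0.0, 0.2]
width: 0.0831
```

>>> apply_moves(
  increments=[0, 0, 0.01, 0, 0, 0, 0, 0, 0.02, 0, 0, 0, 0, 0, 0.03, 0, 0, 0, 0, 0, 0.03, 0, 0, 0, 0, 0, 0.02, 0, 0, 0, 0, 0, 0, 0, 0, 0],
)

```text
t: 46.97
eef_pos: [0.595, -0.0121, 0.3885]
ee_rot: [3.138, -0.0, -1.528]
force: [0.1, 0.2, 0.4]
width: 0.0875
```

Run:
```python
from top import *
look('w19.png',('lamp_grip','lamp_pivot','riser_top')); look('s19.png',('lamp_grip','lamp_pivot','riser_top'),'scene'); look('d19.png',('lamp_grip','riser_top'),'side')
a=cv2.resize(cv2.imread('pics/w19.png')[40:290,150:490],(408,300)); b=cv2.resize(cv2.imread('pics/s19.png')[110:270,240:400],(392,392)); d=cv2.imread('pics/d19.png')[130:290,250:450]
o=np.zeros((600,800,3),np.uint8); o[:300,:408]=a; o[:392,408:]=b; o[300:600,:375]=cv2.resize(d,(375,300)); cv2.imwrite('pics/m19.png',o)
```

```text
lamp_grip [321.4 194.3] 0.79 [ 0.598 -0.013  0.275]
47.17 [ 0.5933 -0.0117  0.3824] [ 3.13   0.    -1.528] 0.08745950821832123 [-0.8  0.4 -1.4]
lamp_grip [315.5 188.4] 0.6 [ 0.606 -0.013  0.275]
lamp_grip [172.9 262.2] 0.4 [ 0.721 -0.449  0.275]
riser_top [316.7 227.7] 0.62 [ 0.596 -0.011  0.008]
47.37 [ 0.5934 -0.0118  0.3819] [ 3.129e+00 -1.000e-03 -1.528e+00] 0.08740549320142352 [-0.4  0.1  0.2]
lamp_grip [345.3 182.4] 0.66 [ 0.603 -0.013  0.275]
riser_top [336.9 233. ] 0.64 [0.598 0.001 0.008]
riser_top [337.6 235. ] 0.48 [ 0.594 -0.007  0.008]
47.52 [ 0.5936 -0.0118  0.3824] [ 3.13  -0.    -1.528] 0.08799318806830247 [ 0.5  0.  -0.6]
```

View pics/m19.png

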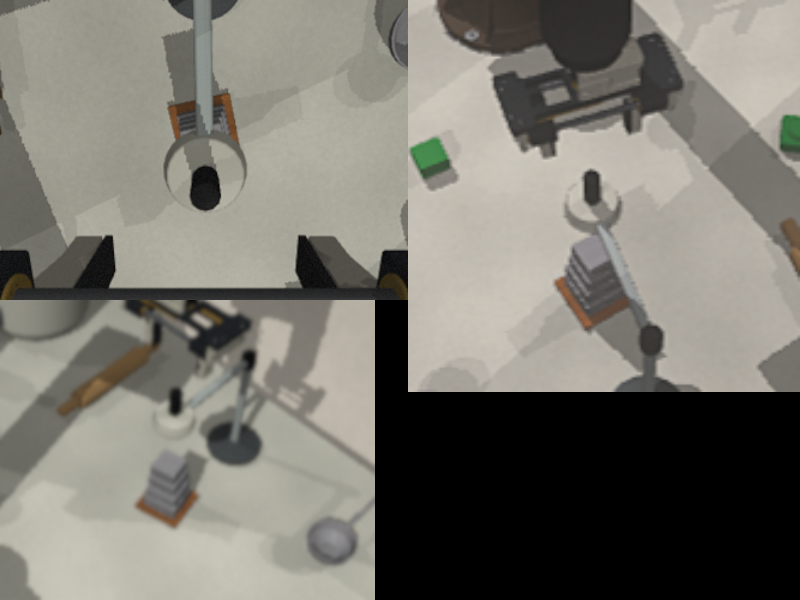

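The column of four is standing, and the lamp head is back over it: handle at (0.598,−0.013), board centre at (0.594,−0.013). The gripper is open and clear above.

```bash
python3 -c "
from h import *
print(arm.job_done(), arm.get_state()['t'])"
```

```text
the job is handed in; nothing more can be done
the job is handed in; nothing more can be done
```

I swung the lamp about 1 rad aside and stacked the four tins that were there (66, 60, 54, 48 mm; no 42 mm tin found) on the board. Then I swung the lamp back over the column, let go and handed the job in at about 47.5 s.

**Last checks:**
- **Column:** it stands with its sides in line with the board. Tin66 was within about 1 mm of the board's centre, tin60 about 2 mm, and tin54 about 1 mm. Tin48 looked even by eye but was not measured.
- **Lamp:** the wrist camera put the lamp handle at (0.598, −0.013), against the board centre at (0.594, −0.013). The scene and side cameras put it 5–8 mm further out in x. I relied on the wrist reading because it agreed with the arm's pose when it let go.
- **Gripper:** it is open and clear above the lamp.

**What went off plan:**
- On the first swing the pads slid partly off the lamp handle, but the head still ended up about 0.2 m from the board centre.
- Tin48 had been knocked about 26 mm before I picked it up, so I measured it again.
- I gripped tin54 a quarter turn round to keep clear of the rolling pin. The cup, mold, strainer, rolling pin and look-alikes were not touched.

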